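# Strip the grinding mill and load the wash tray at closing time

### The job

Closing time in the fish kitchen: take the grinding cup off the mill (press the red release button, turn the cup a quarter turn anticlockwise, lift it off) and stand it upright in the blue wash tray, with its lid in there too. Unhook every prep tool still hanging on the rail, lifting its hanging end over the peg's upturned tip rather than forcing it off, and lay it down in the tray. Leave the torch, the bottle and the bowl standing where they are.

Things in the scene. Friction and masses are not known exactly. Their poses are not given: they have to be found in the camera images.
- mill: White grinding mill, fixed: box 150 (x) x 250 (y) x 85 high, origin at the centre of its underside. On its deck: the bayonet mount with the cup at y = -60, the red release button at y = +65. The lock nose is joined to the button and blocks the fitted cup from turning until the button is pressed.
- mount (a point): Centre of the mill's bayonet mount, on the deck 85 mm above the counter; axes as the mill's. A steel collar (radius 48) stands 19 mm above the deck. Cup locked: its red stripe towards +x (red dot on the deck). Free: turned a quarter turn anticlockwise seen from above, stripe towards +y (green dot), where a stop ends the turn; it lifts out from 78 degrees on.
- release (a joint): Travel of the mill's red release button in m: 0 = up, 0.008 = fully down; pressing takes about 4 N. It stays down once pressed and the cup then stays unlocked; at least 6.5 mm is needed.
- release_top (a point): Centre of the top of the red release button (30 mm across), 125 mm from the mount along the mill's +y; 98 mm above the counter when up, moves down with the button.
- cup_mid (a point): Centre (half-way up) of the steel grinding cup, mouth up: outside diameter 60, wall 3, 125 tall, about 320 g; z along its axis to the mouth, +x to its red stripe. Its foot (lowest 22 mm, diameter 52, two lugs out to radius 37) sits in the mount with its underside on the deck, so this point is 62.5 above mount. Until turned free it can rise only 2 mm.
- lid_mid (a point): Centre (half-way up) of the cup's black lid, lying flat on the counter, knob up: disc of diameter 62 x 10 with a grey knob (diameter 26, 38 tall) on top; 48 tall in all, 70 g; this point is 24 above its underside. z up.
- rail: Steel hook rail, fixed; origin at its underside below the bar; bar along y, 400 long, 16 thick, 200 above the counter, posts at y = +-185. Four level pegs (diameter 6) stick out along the rail's -x at y = -120, -40, 40, 120, 200 above the counter; each ends 65 from the bar's centre line in a tip turned up, its top 19 above the peg's centre line.
- tray_in (a point): Centre of the inner floor of the blue wash tray (fixed), 5 mm above the counter; inside it is 210 (x) x 310 (y), walls 5 thick, rims 45 above the counter. z up.
- torch_mid (a point): Bystander: kitchen gas torch standing upright, can diameter 68, about 230 tall; this point is 100 above its underside.
- spray_mid (a point): Bystander: closed white bottle standing upright, diameter 60, 170 tall; this point is 85 above its underside.
- bowl_mid (a point): Bystander: blue china bowl, rim diameter 100, 50 tall; this point is 25 above its underside.
- scaler_mid (a point): Middle of a fish scaler: pale wood handle, brass head 44 wide, 54 long, 12 thick, 100 g, 150 long; may be absent. Hangs on a peg by a slot. z to its hanging end (+75), y across, x through it (along the peg). Upper 96 mm: handle 28 wide, 10 thick. Slot 16 wide, bottom +31, roof +67, roof resting on the peg: raised 18 to 27 mm it clears the tip and slides off to the rail's -x.
- grater_mid (a point): Middle of a paddle grater: blue handle, steel head 50 wide, 54 long, 6 thick, 80 g, 150 long; may be absent. Hangs on a peg by a slot. z to its hanging end (+75), y across, x through it (along the peg). Upper 96 mm: handle 28 wide, 10 thick. Slot 16 wide, bottom +31, roof +67, roof resting on the peg: raised 18 to 27 mm it clears the tip and slides off to the rail's -x.
- scraper_mid (a point): Middle of a fish scraper: black handle, plain blade 48 wide, 54 long, 4 thick, 80 g, 150 long; may be absent. Hangs on a peg by a slot. z to its hanging end (+75), y across, x through it (along the peg). Upper 96 mm: handle 28 wide, 10 thick. Slot 16 wide, bottom +31, roof +67, roof resting on the peg: raised 18 to 27 mm it clears the tip and slides off to the rail's -x.
- brush_mid (a point): Middle of a basting brush: white handle, yellow head 34 wide, 54 long, 12 thick, 70 g, 150 long; may be absent. Hangs on a peg by a slot. z to its hanging end (+75), y across, x through it (along the peg). Upper 96 mm: handle 28 wide, 10 thick. Slot 16 wide, bottom +31, roof +67, roof resting on the peg: raised 18 to 27 mm it clears the tip and slides off to the rail's -x.
There are look-alikes about, which are no part of the job. Of the things like the part that bears scaler_mid, leave any that is green; of the rest the larger one is meant. There is more than one size of the part that bears scraper_mid; the job needs the smaller.

How it is judged:
On the way, in this order (a step that is already met when the one before it is completed fails the run):
1. the release button is pressed fully down while the cup is still locked home (value of joint release above 0.0065 m and angle between the x axis of cup_mid and the x axis of mount, either way round below 0.2 rad and z of cup_mid in the frame of mount below 0.07 m and horizontal distance between cup_mid and mount below 0.01 m), for 0.1 s.
2. the cup is turned a quarter turn, still seated in the mount (angle between the x axis of cup_mid and the x axis of mount, either way round above 1.3 rad and z of cup_mid in the frame of mount below 0.07 m and horizontal distance between cup_mid and mount below 0.01 m), for 0.1 s.
3. the cup is lifted up off the mount (z of cup_mid in the frame of mount above 0.095 m and horizontal distance between cup_mid and mount below 0.03 m).
At the end, for the whole second after the job is handed in: The cup stands upright (within 0.2 rad) on the tray's floor, the lid and every tool that was hanging lie inside the tray (their centres within its walls and less than 60 mm above its floor), all released and at rest (under 0.02 m/s) (x of cup_mid in the frame of tray_in between -0.1 and 0.1 m and y of cup_mid in the frame of tray_in between -0.15 and 0.15 m and z of cup_mid in the frame of tray_in between -0.005 and 0.085 m and angle between cup_mid's own z axis and vertical below 0.2 rad and x of lid_mid in the frame of tray_in between -0.1 and 0.1 m and y of lid_mid in the frame of tray_in between -0.15 and 0.15 m and z of lid_mid in the frame of tray_in between -0.005 and 0.06 m and x of scaler_mid in the frame of tray_in between -0.1 and 0.1 m and y of scaler_mid in the frame of tray_in between -0.15 and 0.15 m and z of scaler_mid in the frame of tray_in between -0.005 and 0.06 m and x of grater_mid in the frame of tray_in between -0.1 and 0.1 m and y of grater_mid in the frame of tray_in between -0.15 and 0.15 m and z of grater_mid in the frame of tray_in between -0.005 and 0.06 m and x of scraper_mid in the frame of tray_in between -0.1 and 0.1 m and y of scraper_mid in the frame of tray_in between -0.15 and 0.15 m and z of scraper_mid in the frame of tray_in between -0.005 and 0.06 m and x of brush_mid in the frame of tray_in between -0.1 and 0.1 m and y of brush_mid in the frame of tray_in between -0.15 and 0.15 m and z of brush_mid in the frame of tray_in between -0.005 and 0.06 m and linear speed of each of cup, lid, scaler, grater, scraper, brush below 0.02 m/s); the robot touches nothing.
It fails at once if a tool is forced against the hook rail (over 25 N) (contact force between any of scaler, grater, scraper, brush and rail above 25 N).
It fails at once if the torch, the bottle or the bowl is shifted more than 40 mm or tipped (distance of any of torch_mid, spray_mid, bowl_mid from where it was at the start of the episode above 0.04 m or angle between any of torch_mid, spray_mid, bowl_mid's own z axis and vertical above 0.4 rad).
Of scaler, grater, scraper, brush only 2 to 4 are there at a start; the rules pass over those that are not, and their reading is None.
At some moment in a run one of lid may be knocked a few centimetres aside while the robot is not near it.
It also fails if it takes over 210 s, if anything falls off the work surface, if the arm or the gripper's body presses on something with over 40 N, if the wrist force passes 120 N, or if a joint passes its speed limit or range.

### The arm

A 6-joint arm with a two-finger parallel gripper is mounted at the origin on the work surface. World frame = base frame: x ahead of the robot, y to its left, z up, the work surface at z = 0. Lengths are in m, angles in rad, forces in N, time in s.
With the tool pointing down it reaches from about 0.25 to 0.725 m from the base axis. Payload 4 kg.
Tool frame: the origin (TCP) lies on the centre line of the jaws, within the pads' length; the fingertips stand 17 mm ahead of it and the grasp point (between the pads) lies 2 mm behind it; z points along the fingers, y is the line along which they close (so a half turn about z gives the same grasp; the last joint's range is limited). The gripper opens to 85 mm and grips with 20 to 120 N. Pads are 22 mm wide; open, the fingers measure 114 mm over their backs; the gripper's body (76 mm by 85 mm) begins 54 mm behind the grasp point. The pads swing forward as they close: fully open they stand 13 mm farther back than shut.
Start: joints at [-1.181, 0.241, 0.005, 1.335, 0, 1.571], TCP at [0.19, -0.462, 0.248] pointing down, gripper open.
Joint ranges: [-2.72, 2.72], [-1.05, 1.87], [-1.09, 1.28], [-1.99, 2.15], [-1.42, 1.44], [-3.14, 3.14]. Speed limits (rad/s): [2.79, 2.79, 3.14, 3.14, 3.14, 3.14].

### API

Orientations are given as a unit quaternion [x, y, z, w].
In Python, from workcell import bot, camera, get_calibration gives the robot as it stands.
- The arm moves only by the tool apply_moves, never from a script. Its argument "steps" is a list of rows, each a list of 3 entries, a list of its own where there are three numbers: the shift along the tool's x, y, z as a fraction of full scale, then the turn, a rotation vector about the tool's x, y, z as a fraction of full scale, then the opening, from 0 (shut) to 1 (fully open). A call has exactly 8 rows; each row shifts and turns the commanded pose from where the row before left it, along the tool's axes as they then stand; what a row does not reach is not made up. Full scale, the value 1, is 20 cm for a shift and pi rad for a turn. A row lasts 1/12 s, in which the tool goes at most 41.7 mm and 7.16 degrees, less where a joint would pass 70% of its speed; a pose out of reach is approached as far as the arm can. A call with a number of a shift or a turn outside -1 to 1 is refused whole. A call with a gripper value outside its range is refused whole. The fingers move at their own pace and stop on an object; the grip force is fixed at half the most. Time passes only in rows, so rows that do not move let the fingers close, or fill a call up. It gives the time, the measured TCP pose, the force, the opening and the grip force at its end, in the units of the state.
- bot.get_obs(): the state, without advancing time (a new reading comes with each control period).
- camera(name): name is "scene" or "top" or "wrist"; returns (picture, depth): 400x640x3 uint8, red, green, blue; 400x640 float32, m along the optical axis (not along the pixel's ray), 0 where there is no reading.
- get_calibration(name): a dict with "fov_y" (degrees; the focal length in pixels is half the picture's height over the tangent of half this angle, whatever the lens; pixels are square), "cx", "cy" (the principal point, pixels), "rvec" (rotation vector, rad) and "tvec" (3), from world to camera coordinates, as OpenCV has them. Camera axes: x right, y down, z forward; pixel columns grow to the right and rows downward; lengths in m; the calibration is good to about 2 mm. A picture is of the moment at which its call begins: read the wrist's pose just before it. get_calibration takes no time and is no camera call; for the wrist camera it gives the pose at the moment of the call.
- bot.job_done(): hands the job in; it is judged then, once.
The state is a dict: "clock": time; "joint_pos": joint angles; "joint_vel": joint speeds; "tau": joint torques, N m; "eef_pos": TCP position; "tool_rot": TCP orientation; "ft_force": force on the tool from outside, world axes, zero at the start; "ft_torque": the same for the moment, N m; "grip_width": finger opening in m; "grasp_force": force on a finger pad.
Only numpy, scipy, OpenCV 4.12 (cv2) and the standard library are available. Lean on these libraries where they do the work, as an engineer would, in place of code of your own. Each camera call takes 0.05 s, during which the arm holds its last target. There are 200 camera calls.

## Working session

There is one attempt and no reset: what is moved stays moved. The work goes in short steps, Python scripts to look and compute and a tool call to move; the robot and the scene stay as the last step left them, time stands still between calls to the robot, and variables do not carry over. Pictures are saved under pics/ and viewed, at most 14 in all, crops included, and the job is handed in when it is done.

Besides the shell and the picture viewer there is one more tool, called after "Call:" as a command line: name --argument value ..., lists and objects as JSON in quotes. apply_moves: Moves the arm, as the interface text tells. Its arguments: {"type":"object","properties":{"steps":{"type":"array"}},"required":["steps"]}

```bash
ls; mkdir -p pics
cat > h.py <<'E'
import numpy as np, cv2
from workcell import bot, camera, get_calibration
from scipy.spatial.transform import Rotation as R
def K(c,s=(400,640)):
    f=200/np.tan(np.radians(c['fov_y'])/2); return np.array([[f,0,c['cx']],[0,f,c['cy']],[0,0,1]])
def ray(c,u,v):
    M=cv2.Rodrigues(np.array(c['rvec'],float))[0]; o=-M.T@np.array(c['tvec'])
    d=M.T@np.linalg.inv(K(c))@np.array([u,v,1.]); return o,d
def onz(c,u,v,z):
    o,d=ray(c,u,v); return o+d*(z-o[2])/d[2]
def cloud(c,dep):
    M=cv2.Rodrigues(np.array(c['rvec'],float))[0]; o=-M.T@np.array(c['tvec'])
    v,u=np.mgrid[0:400,0:640]; p=np.stack([u,v,np.ones_like(u)],-1)@np.linalg.inv(K(c)).T*dep[...,None]
    return p@M+o
def proj(c,P):
    M=cv2.Rodrigues(np.array(c['rvec'],float))[0]; q=K(c)@(M@np.array(P,float)+np.array(c['tvec'])); return q[:2]/q[2]
def save(n,im): cv2.imwrite('pics/'+n+'.png',im[...,::-1])
def snap(name,n=None):
    c=get_calibration(name); im,d=camera(name); 
    np.savez('%s.npz'%(n or name),im=im,d=d,c=c)
    if n: save(n,im)
    return c,im,d
def load(n):
    z=np.load('%s.npz'%n,allow_pickle=True); return z['c'].item(),z['im'],z['d']
E
python3 - <<'E'
from h import *
for n in('scene','top'):
    c,im,d=snap(n,n+'0'); print(n,c,(d>0).mean())
    print(np.round(ray(c,320,200),3))
print(bot.get_obs())
E
```

```text
pics
scene {'fov_y': 56.32673660890488, 'cx': 318.5533956336152, 'cy': 201.92775548229085, 'rvec': array([ 1.8106195 ,  1.7324559 , -0.66397122]), 'tvec': array([-0.05669267, -0.3618258 ,  1.56031642])} 0.99606640625
[[ 1.329 -0.027  0.896]
 [-0.684  0.051 -0.728]]
top {'fov_y': 51.45687409023177, 'cx': 324.53696166632164, 'cy': 199.25162102782542, 'rvec': array([ 2.1413981 , -2.15183906,  0.1731516 ]), 'tvec': array([0.01125788, 0.62926226, 1.16629311])} 0.99598828125
[[ 4.460e-01  2.000e-02  1.248e+00]
 [ 1.500e-01  1.000e-03 -9.890e-01]]
{'clock': 0.1, 'joint_pos': array([-1.18099933e+00,  2.41331767e-01,  3.86991121e-03,  1.33523142e+00,
       -2.73716257e-06,  1.57081282e+00]), 'joint_vel': array([-2.16132038e-04, -1.61481129e-03,  4.36335631e-03,  4.66859389e-04,
       -1.86068329e-03,  5.15186348e-05]), 'tau': array([ 1.11941277e-03, -3.73136902e+01,  2.53010774e+01,  1.08423375e-02,
        2.08534357e-04, -1.00619016e-05]), 'eef_pos': array([ 0.1897941 , -0.46199318,  0.24750909]), 'tool_rot': array([ 9.81068488e-01,  1.93658780e-01, -1.85038879e-04, -9.30252619e-04]), 'ft_force': array([0.78629915, 0.27292457, 0.09826055]), 'ft_torque': array([ 0.03202802, -0.05717151, -0.00252299]), 'grasp_force': 0.0, 'grip_width': 0.08537745220588712}
```

View pics/scene0.png

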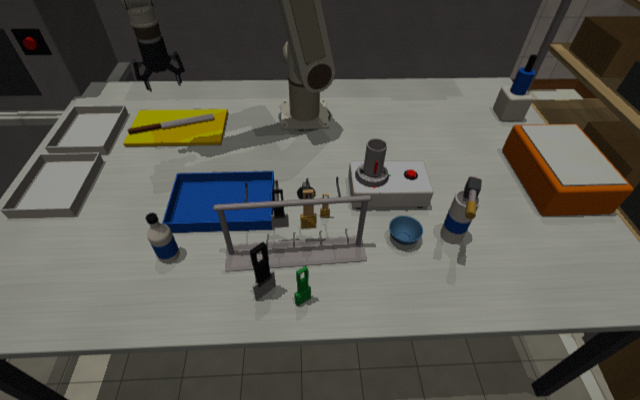

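View pics/top0.png

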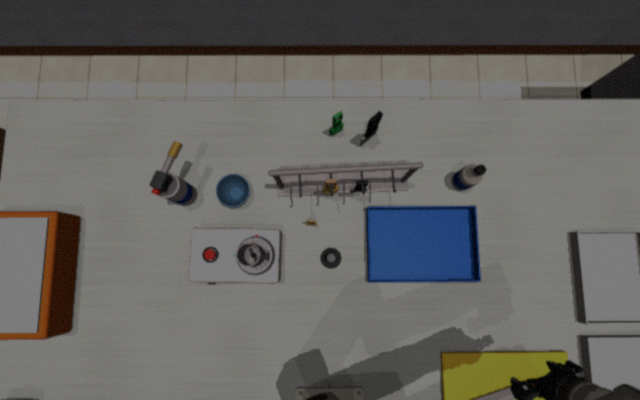

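Scene view: the rail spans (222–366, 200), with a scraper at (279,200), a brass scaler at (307,208) and a small scaler at (325,207). A green scaler stands at (302,288) and a large black scraper at (262,270). In the top view the tray is at (422,243), the lid at (331,258), the mill at (235,255), and the cup at (257,255). Next, an enlarged crop.

Run:
```python
from h import *
c,im,d=load('scene0'); a=im[165:315,215:375]; a=cv2.resize(a,None,fx=3.7,fy=3.7,interpolation=2)
c2,im2,d2=load('top0'); b=im2[100:280,160:430]; b=cv2.resize(b,None,fx=2.9,fy=2.9,interpolation=2)
save('cropA',np.clip(a*1.6,0,255).astype('u1')); save('cropB',np.clip(b*1.5,0,255).astype('u1'))
p=cloud(c,d);q=cloud(c2,d2)
for (u,v) in [(279,200),(307,208),(325,207),(302,288),(262,270),(375,145),(411,174),(340,185)]: print('s',u,v,p[v,u].round(3))
for (u,v) in [(311,222),(331,188),(362,186),(331,258),(257,255),(210,255),(232,190),(422,243),(337,124),(372,125),(465,178),(175,187)]: print('t',u,v,q[v,u].round(3))
```

```text
s 279 200 [ 0.681 -0.081  0.209]
s 307 208 [ 0.656 -0.01   0.149]
s 325 207 [0.562 0.047 0.048]
s 302 288 [ 0.852 -0.029  0.071]
s 262 270 [ 0.83  -0.124  0.124]
s 375 145 [0.437 0.203 0.185]
s 411 174 [0.478 0.323 0.099]
s 340 185 [ 0.417  0.109 -0.002]
t 311 222 [0.56  0.047 0.074]
t 331 188 [ 0.635 -0.007  0.203]
t 362 186 [ 0.639 -0.086  0.205]
t 331 258 [ 0.459 -0.009  0.052]
t 257 255 [0.467 0.193 0.111]
t 210 255 [0.468 0.324 0.096]
t 232 190 [0.664 0.287 0.012]
t 422 243 [ 0.502 -0.282  0.006]
t 337 124 [ 0.846 -0.029  0.082]
t 372 125 [ 0.808 -0.118  0.184]
t 465 178 [ 0.677 -0.384  0.115]
t 175 187 [0.646 0.405 0.164]
```

View pics/cropA.png

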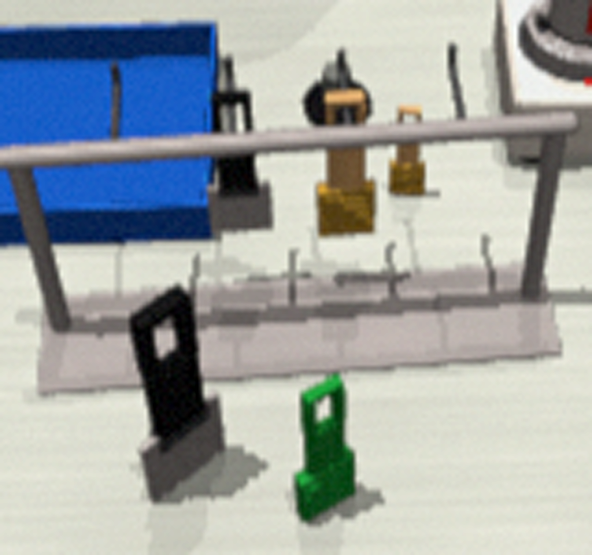

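View pics/cropB.png

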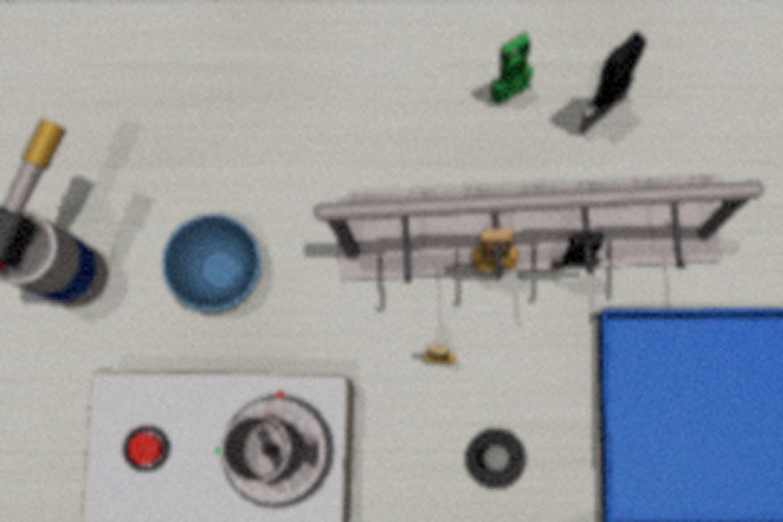

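Hanging on the rail are a brass scaler at scene (307,208), on a peg, and a small black scraper at scene (279,200), on a peg. The look-alikes are:
- a small wooden scaler standing at (325,207)
- a green scaler at (302,288)
- a large black scraper at (262,270)

The meant ones are the larger non-green scaler and the smaller scraper. Both are the hanging ones, and the crops confirm it. Next I measure.

Run:
```python
from h import *
C={n:load(n+'0') for n in('scene','top')}
P={n:cloud(C[n][0],C[n][2]) for n in C}
def sel(n,x,y,z):
    p=P[n]; return (p[...,0]>x[0])&(p[...,0]<x[1])&(p[...,1]>y[0])&(p[...,1]<y[1])&(p[...,2]>z[0])&(p[...,2]<z[1])
def mask(n,f):
    im=C[n][1]; h=cv2.cvtColor(im,cv2.COLOR_RGB2HSV).astype(int); return f(h[...,0],h[...,1],h[...,2])
red=lambda h,s,v:((h<8)|(h>172))&(s>140)&(v>60)
for n in C:
    p=P[n]
    m=mask(n,red)&sel(n,(.3,.6),(.28,.36),(.08,.12)); q=p[m]; print(n,'button',m.sum(),q.mean(0).round(4),np.median(q[:,2]).round(4), cv2.minEnclosingCircle(q[q[:,2]>np.median(q[:,2])-.004][:,:2].astype('f4')))
    m=mask(n,red)&sel(n,(.3,.6),(.1,.27),(.07,.3)); q=p[m]; print(' stripe/dot',m.sum(),q.round(3)[:6].tolist())
    m=mask(n,lambda h,s,v:(abs(h-60)<20)&(s>80))&sel(n,(.3,.6),(.1,.32),(.07,.3)); print(' green',p[m].round(3)[:5].tolist())
    m=sel(n,(.36,.6),(.08,.42),(.08,.092)); r=cv2.minAreaRect(p[m][:,:2].astype('f4')); print(' deck',r,np.median(p[m][:,2]))
    m=sel(n,(.4,.55),(.13,.28),(.195,.225)); r=cv2.minEnclosingCircle(p[m][:,:2].astype('f4')); print(' cup top',m.sum(),r,np.percentile(p[m][:,2],[50,95]))
    m=sel(n,(.4,.55),(.1,.29),(.098,.109)); r=cv2.minEnclosingCircle(p[m][:,:2].astype('f4')); print(' collar',m.sum(),r)
    m=sel(n,(.4,.52),(-.07,.06),(.005,.07)); q=p[m]; t=q[q[:,2]>.04]; print(' lid',m.sum(),cv2.minEnclosingCircle(q[:,:2].astype('f4')),t.mean(0),np.percentile(t[:,2],90))
    m=mask(n,lambda h,s,v:(abs(h-110)<12)&(s>150))&sel(n,(.3,.7),(-.5,-.05),(.035,.06)); r=cv2.minAreaRect(p[m][:,:2].astype('f4')); print(' tray',r,np.median(p[m][:,2]))
    m=sel(n,(.6,.8),(-.3,.25),(.19,.215)); q=p[m]; print(' rail zone',m.sum())
    for nm,y in(('scaler',(-.03,.02)),('scraper',(-.11,-.06))):
        m=sel(n,(.58,.70),y,(.03,.215)); q=p[m]
        for z in np.arange(.06,.22,.015):
            k=q[abs(q[:,2]-z)<.0075]
            if len(k)>3: print('  ',nm,z.round(3),len(k),k.min(0).round(3),np.median(k,0).round(3),k.max(0).round(3))
```

```text
scene button 53 [0.4718 0.3235 0.0977] 0.0982 ((0.4701177179813385, 0.32508039474487305), 0.014513627626001835)
 stripe/dot 28 [[0.496, 0.199, 0.171], [0.494, 0.203, 0.17], [0.496, 0.197, 0.168], [0.496, 0.199, 0.168], [0.496, 0.203, 0.167], [0.499, 0.202, 0.166]]
 green [[0.469, 0.253, 0.088], [0.469, 0.256, 0.088]]
 deck ((0.4687129855155945, 0.2599791884422302), (0.2499440312385559, 0.15076850354671478), 89.53034973144531) 0.08608716838025321
 cup top 201 ((0.4655299186706543, 0.20034034550189972), 0.033241819590330124) [0.20418929 0.21219099]
 collar 260 ((0.4661828577518463, 0.19930079579353333), 0.05004893243312836)
 lid 139 ((0.46597298979759216, -0.0011523404391482472), 0.0695299506187439) [ 0.45968976 -0.01254518  0.04760953] 0.05152258321191563
 tray ((0.5418988466262817, -0.27588337659835815), (0.3121238648891449, 0.31737053394317627), 0.17749673128128052) 0.042315113182045894
 rail zone 1291
   scaler 0.06 11 [ 0.652 -0.028  0.06 ] [ 0.654 -0.005  0.064] [0.655 0.009 0.066]
   scaler 0.075 51 [ 0.652 -0.028  0.068] [ 0.656 -0.008  0.074] [0.66  0.012 0.082]
   scaler 0.09
[... 3318 characters left out ...]
aper 0.105 9 [ 0.645 -0.11   0.098] [ 0.647 -0.071  0.11 ] [ 0.648 -0.063  0.112]
   scraper 0.12 16 [ 0.643 -0.109  0.113] [ 0.646 -0.085  0.117] [ 0.65  -0.065  0.121]
   scraper 0.135 8 [ 0.643 -0.099  0.133] [ 0.644 -0.084  0.135] [ 0.644 -0.074  0.14 ]
   scraper 0.15 10 [ 0.643 -0.098  0.145] [ 0.644 -0.079  0.152] [ 0.649 -0.073  0.154]
   scraper 0.165 14 [ 0.643 -0.098  0.161] [ 0.644 -0.085  0.166] [ 0.649 -0.074  0.172]
   scraper 0.18 10 [ 0.643 -0.1    0.173] [ 0.645 -0.074  0.182] [ 0.653 -0.073  0.187]
   scraper 0.195 32 [ 0.619 -0.108  0.188] [ 0.662 -0.087  0.201] [ 0.695 -0.069  0.202]
   scraper 0.21 178 [ 0.617 -0.11   0.203] [ 0.681 -0.086  0.207] [ 0.694 -0.061  0.215]
```

```bash
cat >> h.py <<'E'
def go(pts,Rt=None):
    """rows (tool axes, units of the moves) for legs between points, after a turn to Rt"""
    o=bot.get_obs(); p=np.array(o['eef_pos']); r=R.from_quat(o['tool_rot'])
    if Rt is not None:
        w=(r.inv()*Rt).as_rotvec()/np.pi; n=int(np.ceil(np.linalg.norm(w)/.0395)); print('turn',n,'x',(w/max(n,1)).round(4)); r=Rt
    for t in pts:
        d=r.inv().apply(np.array(t)-p)/.2; n=int(np.ceil(np.linalg.norm(d)/.2)); print('to',t,n,'x',(d/max(n,1)).round(4)); p=np.array(t)
def down(deg): # tool down, tool x at deg in the world
    return R.from_euler('z',deg,degrees=True)*R.from_euler('x',180,degrees=True)
E
python3 - <<'E'
from h import *
for n in('scene0','top0'):
    c,im,d=load(n); p=cloud(c,d); h=cv2.cvtColor(im,cv2.COLOR_RGB2HSV)
    m=(abs(h[...,0].astype(int)-110)<12)&(h[...,1]>130)&(p[...,1]<-.05)&(p[...,0]<.68)&(p[...,2]<.08)
    k,l,s,_=cv2.connectedComponentsWithStats(m.astype('u1')); i=1+np.argmax(s[1:,4]); q=p[l==i]
    print(n,'tray',cv2.minAreaRect(q[q[:,2]>.03][:,:2].astype('f4')),'floor',cv2.minAreaRect(q[q[:,2]<.012][:,:2].astype('f4')),np.median(q[q[:,2]<.012][:,2]))
    m=(p[...,0]>.66)&(p[...,0]<.72)&(abs(p[...,1]+.02)<.16)&(p[...,2]>.203)&(p[...,2]<.212); q=p[m]; f=np.polyfit(q[:,1],q[:,0],1); print('bar',f)
    m=(p[...,0]>.59)&(p[...,0]<.67)&(abs(p[...,1]+.04)<.2)&(p[...,2]>.19)&(p[...,2]<.225)
    for y in (.075,-.007,-.087,-.165):
        q=p[m&(abs(p[...,1]-y)<.03)&(p[...,0]<.64)]
        if len(q): print(y,len(q),np.median(q,0).round(3),q.min(0).round(3))
    o=p[(p[...,2]>.02)&(p[...,0]>.54)&(p[...,0]<.58)&(abs(p[...,1]-.047)<.04)]; print('small',o.min(0),o.max(0))
go([(.19,-.462,.33),(.471,.326,.33),(.471,.326,.14)],down(67))
E
```

```text
scene0 tray ((0.4981507956981659, -0.2762494683265686), (0.22440692782402039, 0.3178609013557434), 0.11563318967819214) floor ((0.4970557689666748, -0.2799226641654968), (0.2226891815662384, 0.30773815512657166), 0.35996299982070923) 0.00619571654740092
bar [-0.04775514  0.68176561]
0.075 30 [0.616 0.071 0.204] [0.607 0.068 0.199]
-0.007 25 [ 0.617 -0.009  0.205] [ 0.612 -0.012  0.199]
-0.087 18 [ 0.62  -0.089  0.206] [ 0.618 -0.091  0.201]
-0.165 24 [ 0.625 -0.169  0.205] [ 0.619 -0.172  0.2  ]
small [0.55569922 0.03206058 0.02031693] [0.56804744 0.06016758 0.10636643]
top0 tray ((0.4996335804462433, -0.2750675082206726), (0.21537549793720245, 0.31896740198135376), 0.264657199382782) floor ((0.4999740719795227, -0.2796170115470886), (0.21085353195667267, 0.30853593349456787), 0.33089807629585266) 0.005580678143034312
bar [-0.04506544  0.68086415]
0.075 31 [0.625 0.072 0.203] [0.609 0.069 0.198]
-0.007 22 [ 0.63  -0.007  0.203] [ 0.614 -0.01   0.2  ]
-0.087 20 [ 0.628 -0.087  0.204] [ 0.617 -0.09   0.2  ]
-0.165 17 [ 0.629 -0.168  0.204] [ 0.621 -0.171  0.201]
small [0.55543156 0.03345766 0.02254437] [0.56687183 0.06022894 0.10755271]
turn 7 x [-0.0001 -0.     -0.0355]
to (0.19, -0.462, 0.33) 3 x [ 1.000e-04  3.000e-04 -1.375e-01]
to (0.471, 0.326, 0.33) 21 x [ 0.1988 -0.0117 -0.    ]
to (0.471, 0.326, 0.14) 5 x [ 0.   -0.    0.19]
```

Call:
apply_moves --steps '[[[0,0,-0.14],[0,0,-0.0355],0],[[0,0,-0.14],[0,0,-0.0355],0],[[0,0,-0.14],[0,0,-0.0355],0],[[0,0,0],[0,0,-0.0355],0],[[0,0,0],[0,0,-0.0355],0],[[0,0,0],[0,0,-0.0355],0],[[0,0,0],[0,0,-0.0355],0],[[0,0,0],[0,0,0],0]]'

```text
clock: 0.77
eef_pos: [0.1899, -0.4623, 0.3319]
tool_rot: [0.833, 0.553, 0.0, -0.0]
ft_force: [1.0, 0.3, -0.0]
grip_width: 0.0
grasp_force: 0.0
```

Call:
apply_moves --steps '[[[0.2,-0.012,0],[0,0,0],0],[[0.2,-0.012,0],[0,0,0],0],[[0.2,-0.012,0],[0,0,0],0],[[0.2,-0.012,0],[0,0,0],0],[[0.2,-0.012,0],[0,0,0],0],[[0.2,-0.012,0],[0,0,0],0],[[0.2,-0.012,0],[0,0,0],0],[[0.2,-0.012,0],[0,0,0],0]]'

```text
clock: 1.43
eef_pos: [0.2969, -0.1585, 0.3322]
tool_rot: [0.835, 0.551, 0.0, 0.0]
ft_force: [1.7, 0.2, 0.4]
grip_width: -0.0003
grasp_force: 0.0
```

Call:
apply_moves --steps '[[[0.2,-0.012,0],[0,0,0],0],[[0.2,-0.012,0],[0,0,0],0],[[0.2,-0.012,0],[0,0,0],0],[[0.2,-0.012,0],[0,0,0],0],[[0.2,-0.012,0],[0,0,0],0],[[0.2,-0.012,0],[0,0,0],0],[[0.2,-0.012,0],[0,0,0],0],[[0.2,-0.012,0],[0,0,0],0]]'

```text
clock: 2.1
eef_pos: [0.404, 0.144, 0.3322]
tool_rot: [0.834, 0.551, -0.0, 0.0]
ft_force: [0.3, -0.9, 0.4]
grip_width: -0.0001
grasp_force: 0.0
```

Call:
apply_moves --steps '[[[0.2,-0.012,0],[0,0,0],0],[[0.2,-0.012,0],[0,0,0],0],[[0.2,-0.012,0],[0,0,0],0],[[0.2,-0.012,0],[0,0,0],0],[[0.175,-0.012,0],[0,0,0],0],[[0,0,0],[0,0,0],0],[[0,0,0],[0,0,0],0],[[0,0,0],[0,0,0],0]]'

```text
clock: 2.77
eef_pos: [0.4686, 0.3258, 0.3315]
tool_rot: [0.834, 0.552, -0.001, 0.0]
ft_force: [-1.5, 0.1, 0.5]
grip_width: 0.0
grasp_force: 0.0
```

Run:
```python
from h import *
o=bot.get_obs(); print(o['clock'],o['eef_pos'],o['joint_pos'].round(2),o['ft_force'],R.from_quat(o['tool_rot']).as_matrix().round(4).tolist())
go([(.471,.326,.121)],down(67))
```

```text
2.7667 [0.46862737 0.32581183 0.33154839] [ 0.61  0.37  0.4   1.6  -0.    2.58] [-1.48541825  0.13126217  0.49623686] [[0.3909, 0.9204, -0.0015], [0.9204, -0.3909, -0.0014], [-0.0019, -0.0009, -1.0]]
turn 1 x [-0.0003  0.0006 -0.    ]
to (0.471, 0.326, 0.121) 6 x [0.0009 0.0018 0.1755]
```

Call:
apply_moves --steps '[[[0.001,0.002,0.175],[0,0,0],0],[[0.001,0.002,0.175],[0,0,0],0],[[0.001,0.002,0.175],[0,0,0],0],[[0.001,0.002,0.175],[0,0,0],0],[[0.001,0.002,0.175],[0,0,0],0],[[0.001,0.002,0.155],[0,0,0],0],[[0,0,0],[0,0,0],0],[[0,0,0],[0,0,0],0]]'

```text
clock: 3.43
eef_pos: [0.4706, 0.3242, 0.126]
tool_rot: [0.834, 0.551, -0.002, 0.0]
ft_force: [0.8, -0.1, 0.6]
grip_width: 0.0002
grasp_force: 0.0
```

Call:
apply_moves --steps '[[[0,0,0.015],[0,0,0],0],[[0,0,0.015],[0,0,0],0],[[0,0,0.015],[0,0,0],0],[[0,0,0.015],[0,0,0],0],[[0,0,0.015],[0,0,0],0],[[0,0,0.015],[0,0,0],0],[[0,0,0],[0,0,0],0],[[0,0,0],[0,0,0],0]]'

```text
clock: 4.1
eef_pos: [0.4724, 0.3267, 0.1087]
tool_rot: [0.834, 0.552, 0.001, 0.0]
ft_force: [2.1, 1.0, 3.1]
grip_width: -0.0003
grasp_force: 1.5
```

Call:
apply_moves --steps '[[[0,0,0.005],[0,0,0],0],[[0,0,0.005],[0,0,0],0],[[0,0,0.005],[0,0,0],0],[[0,0,0.002],[0,0,0],0],[[0,0,0],[0,0,0],0],[[0,0,0],[0,0,0],0],[[0,0,0],[0,0,0],0],[[0,0,0],[0,0,0],0]]'

```text
clock: 4.77
eef_pos: [0.4725, 0.3269, 0.1069]
tool_rot: [0.834, 0.552, 0.002, -0.0]
ft_force: [-0.0, -1.0, 10.6]
grip_width: 0.0003
grasp_force: 5.8
```

Run:
```python
from h import *
go([(.4725,.3269,.28),(.467,.2005,.28),(.467,.2005,.184)])
```

```text
to (0.4725, 0.3269, 0.28) 5 x [ 0.0005  0.0003 -0.1731]
to (0.467, 0.2005, 0.28) 4 x [-0.1482  0.0552 -0.0003]
to (0.467, 0.2005, 0.184) 3 x [-0.0004 -0.0003  0.16  ]
```

Call:
apply_moves --steps '[[[0,0,-0.175],[0,0,0],0],[[0,0,-0.175],[0,0,0],1],[[0,0,-0.175],[0,0,0],1],[[0,0,-0.175],[0,0,0],1],[[0,0,-0.175],[0,0,0],1],[[-0.148,0.055,0],[0,0,0],1],[[-0.148,0.055,0],[0,0,0],1],[[-0.148,0.055,0],[0,0,0],1]]'

```text
clock: 5.43
eef_pos: [0.4667, 0.231, 0.2796]
tool_rot: [0.833, 0.553, -0.001, -0.0]
ft_force: [0.3, -0.2, -0.5]
grip_width: 0.0833
grasp_force: 0.0
```

Call:
apply_moves --steps '[[[-0.148,0.055,0],[0,0,0],1],[[0,0,0],[0,0,0],1],[[0,0,0],[0,0,0],1],[[0,0,0],[0,0,0],1],[[0,0,0],[0,0,0],1],[[0,0,0],[0,0,0],1],[[0,0,0],[0,0,0],1],[[0,0,0],[0,0,0],1]]'

```text
clock: 6.1
eef_pos: [0.4659, 0.2009, 0.2796]
tool_rot: [0.833, 0.553, -0.0, -0.0]
ft_force: [0.0, -0.5, 0.7]
grip_width: 0.0855
grasp_force: 0.0
```

Run:
```python
from h import *
c,im,d=snap('wrist','w1'); p=cloud(c,d)
m=(p[...,2]>.2)&(p[...,2]<.216)&(abs(p[...,0]-.467)<.04)&(abs(p[...,1]-.2)<.04); print(m.sum(),cv2.minEnclosingCircle(p[m][:,:2].astype('f4')))
h=cv2.cvtColor(im,cv2.COLOR_RGB2HSV); m=((h[...,0]<8)|(h[...,0]>172))&(h[...,1]>140)&(h[...,2]>60)&(p[...,1]>.28); q=p[m]; print('btn',m.sum(),np.median(q,0) if len(q) else 0)
go([(.467,.2005,.184)],down(67))
```

```text
2281 ((0.4673108458518982, 0.20255820453166962), 0.0302355345338583)
btn 971 [0.47061868 0.32763897 0.08995736]
turn 1 x [-0.0001  0.0001  0.0007]
to (0.467, 0.2005, 0.184) 3 x [0.0003 0.0017 0.1595]
```

View pics/w1.png

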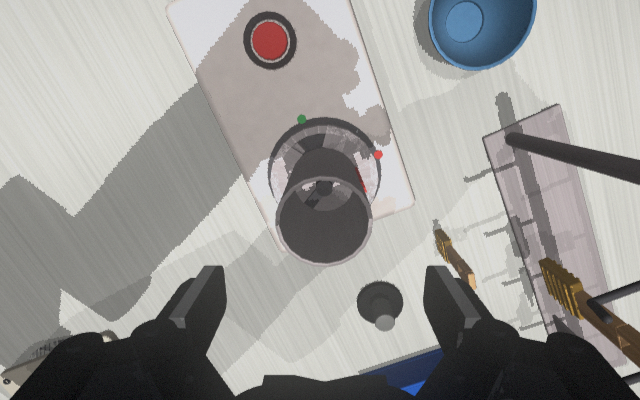

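The wrist view shows the button down (measured z 0.090 m), the red stripe still towards the red dot, and the cup centred between the fingers at (324,222). Grip and turn.

Call:
apply_moves --steps '[[[0.002,0,0.16],[0,0,0],1],[[0.002,0,0.16],[0,0,0],1],[[0.002,0,0.16],[0,0,0],1],[[0,0,0],[0,0,0],1],[[0,0,0],[0,0,0],0],[[0,0,0],[0,0,0],0],[[0,0,0],[0,0,0],0],[[0,0,0],[0,0,0],0]]'

```text
clock: 6.82
eef_pos: [0.4678, 0.202, 0.1863]
tool_rot: [0.834, 0.552, 0.002, 0.0]
ft_force: [-1.5, 1.1, 3.8]
grip_width: 0.0595
grasp_force: 65.2
```

Call:
apply_moves --steps '[[[0,0,0],[0,0,0],0],[[0,0,0],[0,0,0],0],[[0,0,0],[0,0,-0.02],0],[[0,0,0],[0,0,-0.039],0],[[0,0,0],[0,0,-0.039],0],[[0,0,0],[0,0,-0.039],0],[[0,0,0],[0,0,-0.039],0],[[0,0,0],[0,0,-0.039],0]]'

```text
clock: 7.48
eef_pos: [0.4684, 0.2012, 0.1863]
tool_rot: [0.601, 0.799, 0.002, 0.002]
ft_force: [-0.3, -1.4, 5.3]
grip_width: 0.0593
grasp_force: 65.7
```

Call:
apply_moves --steps '[[[0,0,0],[0,0,-0.039],0],[[0,0,0],[0,0,-0.039],0],[[0,0,0],[0,0,-0.039],0],[[0,0,0],[0,0,-0.039],0],[[0,0,0],[0,0,-0.039],0],[[0,0,0],[0,0,-0.039],0],[[0,0,0],[0,0,-0.026],0],[[0,0,0],[0,0,0],0]]'

```text
clock: 8.15
eef_pos: [0.468, 0.2019, 0.1862]
tool_rot: [0.236, 0.972, 0.002, 0.002]
ft_force: [-0.9, -0.1, 6.3]
grip_width: 0.0592
grasp_force: 65.4
```

Run:
```python
from h import *
o=bot.get_obs(); print(o['ft_force'],o['ft_torque'],o['joint_pos'].round(2),np.degrees(R.from_quat(o['tool_rot']).as_euler('zyx')))
c,im,d=snap('wrist','w2')
```

```text
[-0.87407787 -0.108944    6.34116416] [ 0.24503853  0.18535586 -0.03006995] [ 0.41  0.29 -0.09  1.18  0.    0.88] [-152.69807464    0.25826072 -179.86759382]
```

View pics/w2.png

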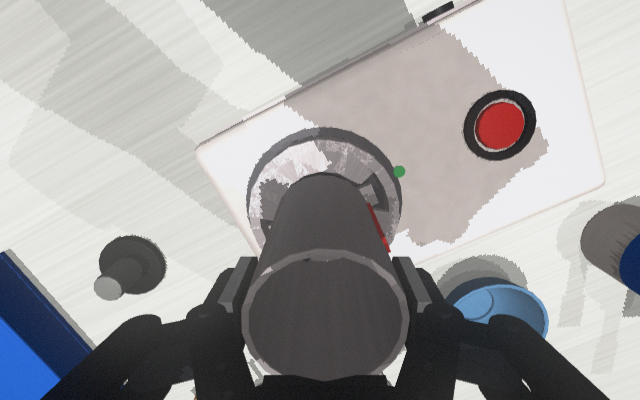

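The cup's stripe is now at the green dot (399,172) and the cup is still seated. Lift, and carry to the tray.

Run:
```python
from h import *
go([(.468,.202,.33),(.445,-.385,.33),(.445,-.385,.112)])
```

```text
to (0.468, 0.202, 0.33) 4 x [-0.0004  0.0009 -0.1797]
to (0.445, -0.385, 0.33) 15 x [-0.0833 -0.1772 -0.0005]
to (0.445, -0.385, 0.112) 6 x [ 0.0005 -0.0007  0.1817]
```

Call:
apply_moves --steps '[[[0,0,-0.05],[0,0,0],0],[[0,0,-0.1],[0,0,0],0],[[0,0,-0.15],[0,0,0],0],[[0,0,-0.15],[0,0,0],0],[[0,0,-0.15],[0,0,0],0],[[0,0,-0.12],[0,0,0],0],[[0,0,0],[0,0,0],0],[[0,0,0],[0,0,0],0]]'

```text
clock: 8.87
eef_pos: [0.4672, 0.2013, 0.3294]
tool_rot: [0.237, 0.971, 0.001, 0.002]
ft_force: [-0.2, -0.5, -3.8]
grip_width: 0.0596
grasp_force: 67.3
```

Call:
apply_moves --steps '[[[-0.043,-0.09,0],[0,0,0],0],[[-0.083,-0.177,0],[0,0,0],0],[[-0.083,-0.177,0],[0,0,0],0],[[-0.083,-0.177,0],[0,0,0],0],[[-0.083,-0.177,0],[0,0,0],0],[[-0.083,-0.177,0],[0,0,0],0],[[-0.083,-0.177,0],[0,0,0],0],[[-0.083,-0.177,0],[0,0,0],0]]'

```text
clock: 9.53
eef_pos: [0.4532, -0.0938, 0.3258]
tool_rot: [0.237, 0.971, -0.0, -0.002]
ft_force: [1.5, 0.1, -3.2]
grip_width: 0.0591
grasp_force: 67.3
```

Call:
apply_moves --steps '[[[-0.083,-0.177,0],[0,0,0],0],[[-0.083,-0.177,0],[0,0,0],0],[[-0.083,-0.177,0],[0,0,0],0],[[-0.083,-0.177,0],[0,0,0],0],[[-0.083,-0.177,0],[0,0,0],0],[[-0.083,-0.177,0],[0,0,0],0],[[-0.083,-0.177,0],[0,0,0],0],[[-0.04,-0.085,0],[0,0,0],0]]'

```text
clock: 10.2
eef_pos: [0.4412, -0.3884, 0.3244]
tool_rot: [0.239, 0.971, 0.0, -0.002]
ft_force: [-0.2, 0.7, -3.6]
grip_width: 0.0594
grasp_force: 67.4
```

Call:
apply_moves --steps '[[[0,0,0],[0,0,0],0],[[0,0,0.18],[0,0,0],0],[[0,0,0.18],[0,0,0],0],[[0,0,0.18],[0,0,0],0],[[0,0,0.18],[0,0,0],0],[[0,0,0.18],[0,0,0],0],[[0,0,0.13],[0,0,0],0],[[0,0,0],[0,0,0],0]]'

```text
clock: 10.87
eef_pos: [0.4381, -0.3794, 0.1134]
tool_rot: [0.237, 0.972, 0.004, -0.008]
ft_force: [-1.0, 0.9, -4.3]
grip_width: 0.0598
grasp_force: 67.3
```

Call:
apply_moves --steps '[[[-0.036,0.018,0],[0,0,0],0],[[0,0,0.01],[0,0,0],0],[[0,0,0.008],[0,0,0],0],[[0,0,0.008],[0,0,0],0],[[0,0,0.005],[0,0,0],0],[[0,0,0],[0,0,0],0],[[0,0,0],[0,0,0],0],[[0,0,0],[0,0,0],0]]'

```text
clock: 11.53
eef_pos: [0.4511, -0.3847, 0.1161]
tool_rot: [0.237, 0.971, -0.0, 0.0]
ft_force: [0.0, -0.2, -1.9]
grip_width: 0.0593
grasp_force: 67.4
```

Call:
apply_moves --steps '[[[0,0,0.01],[0,0,0],0],[[0,0,0.01],[0,0,0],0],[[0,0,0.01],[0,0,0],0],[[0,0,0],[0,0,0],0],[[0,0,0],[0,0,0],0],[[0,0,0],[0,0,0],0],[[0,0,0],[0,0,0],0],[[0,0,0],[0,0,0],0]]'

```text
clock: 12.2
eef_pos: [0.4512, -0.3846, 0.1098]
tool_rot: [0.237, 0.971, -0.0, 0.0]
ft_force: [0.5, -0.0, -3.2]
grip_width: 0.0595
grasp_force: 67.4
```

Call:
apply_moves --steps '[[[0,0,0.006],[0,0,0],0],[[0,0,0.006],[0,0,0],0],[[0,0,0],[0,0,0],0],[[0,0,0],[0,0,0],0],[[0,0,0],[0,0,0],0],[[0,0,0],[0,0,0],0],[[0,0,0],[0,0,0],0],[[0,0,0],[0,0,0],0]]'

```text
clock: 12.87
eef_pos: [0.4511, -0.3846, 0.1073]
tool_rot: [0.237, 0.971, -0.0, 0.0]
ft_force: [-0.1, -0.2, -3.3]
grip_width: 0.0597
grasp_force: 67.4
```

Lower the last bit, open, go up, and view from above.

Call:
apply_moves --steps '[[[0,0,0.005],[0,0,0],0],[[0,0,0.005],[0,0,0],0],[[0,0,0],[0,0,0],0],[[0,0,0],[0,0,0],1],[[0,0,0],[0,0,0],1],[[0,0,0],[0,0,0],1],[[0,0,0],[0,0,0],1],[[0,0,0],[0,0,0],1]]'

```text
clock: 13.53
eef_pos: [0.4511, -0.3845, 0.1052]
tool_rot: [0.237, 0.971, -0.0, -0.0]
ft_force: [-0.3, 0.2, 0.1]
grip_width: 0.0854
grasp_force: 0.0
```

Call:
apply_moves --steps '[[[0,0,-0.1],[0,0,0],1],[[0,0,-0.17],[0,0,0],1],[[0,0,-0.17],[0,0,0],1],[[0,0,-0.17],[0,0,0],1],[[0,0,-0.17],[0,0,0],1],[[0,0,-0.1],[0,0,0],1],[[0,0,0],[0,0,0],1],[[0,0,0],[0,0,0],1]]'

```text
clock: 14.2
eef_pos: [0.4517, -0.3851, 0.2829]
tool_rot: [0.237, 0.971, -0.001, 0.002]
ft_force: [0.8, -0.2, -0.8]
grip_width: 0.0857
grasp_force: 0.0
```

Run:
```python
from h import *
for n in('wrist','scene','top'):
    c,im,d=snap(n,n+'2'); p=cloud(c,d)
    m=(p[...,2]>.123)&(p[...,2]<.14)&(abs(p[...,0]-.45)<.06)&(abs(p[...,1]+.385)<.06)
    if m.sum()>5: print(n,'cup top',m.sum(),cv2.minEnclosingCircle(p[m][:,:2].astype('f4')),p[m][:,2].max())
    m=(p[...,2]>.042)&(p[...,2]<.056)&(abs(p[...,0]-.46)<.07)&(abs(p[...,1]+.01)<.07)
    if m.sum()>5: print(n,'lid knob',m.sum(),cv2.minEnclosingCircle(p[m][:,:2].astype('f4')),p[m][:,2].max())
o=bot.get_obs(); print(o['clock'],o['eef_pos'],o['joint_pos'].round(2))
go([(.46,-.01,.3),(.46,-.01,.05)],down(110))
```

```text
wrist cup top 965 ((0.45237767696380615, -0.38651514053344727), 0.02992980368435383) 0.13234614680411938
scene cup top 111 ((0.45053961873054504, -0.3893384337425232), 0.03210978955030441) 0.13523369018623488
scene lid knob 28 ((0.4579223394393921, -0.009558449499309063), 0.012833068147301674) 0.05242034884664837
top cup top 97 ((0.4511878192424774, -0.38739287853240967), 0.03109387867152691) 0.1358181709096653
top lid knob 62 ((0.459578275680542, -0.008764972910284996), 0.012589316815137863) 0.0540738031744723
14.35 [ 0.45044848 -0.38399284  0.27937403] [-0.71  0.42  0.34  1.49  0.   -0.23]
turn 6 x [-0.     -0.0002  0.0394]
to (0.46, -0.01, 0.3) 10 x [ 0.1741  0.0684 -0.0103]
to (0.46, -0.01, 0.05) 7 x [ 0.     -0.      0.1786]
```

The cup stands at (0.451, −0.387) with its top at 0.13 m. The lid has not moved, at (0.459, −0.009). Fetch the lid.

Call:
apply_moves --steps '[[[0,0,-0.015],[0,0,0.0394],1],[[0,0,-0.015],[0,0,0.0394],1],[[0,0,-0.015],[0,0,0.0394],1],[[0,0,-0.015],[0,0,0.0394],1],[[0,0,-0.015],[0,0,0.0394],1],[[0,0,-0.015],[0,0,0.0394],1],[[0,0,-0.015],[0,0,0],1],[[0.09,0.035,0],[0,0,0],1]]'

```text
clock: 15.02
eef_pos: [0.451, -0.3672, 0.3006]
tool_rot: [0.573, 0.819, -0.001, -0.001]
ft_force: [-0.5, -0.2, -0.7]
grip_width: 0.0857
grasp_force: 0.0
```

Call:
apply_moves --steps '[[[0.174,0.068,0],[0,0,0],1],[[0.174,0.068,0],[0,0,0],1],[[0.174,0.068,0],[0,0,0],1],[[0.174,0.068,0],[0,0,0],1],[[0.174,0.068,0],[0,0,0],1],[[0.174,0.068,0],[0,0,0],1],[[0.174,0.068,0],[0,0,0],1],[[0.174,0.068,0],[0,0,0],1]]'

```text
clock: 15.68
eef_pos: [0.4576, -0.0646, 0.3013]
tool_rot: [0.572, 0.82, -0.0, -0.001]
ft_force: [0.3, 0.4, -0.1]
grip_width: 0.085
grasp_force: 0.0
```

Call:
apply_moves --steps '[[[0.174,0.068,0],[0,0,0],1],[[0.087,0.034,0],[0,0,0],1],[[0,0,0.15],[0,0,0],1],[[0,0,0.18],[0,0,0],1],[[0,0,0.18],[0,0,0],1],[[0,0,0.1],[0,0,0],1],[[0,0,0],[0,0,0],1],[[0,0,0],[0,0,0],1]]'

```text
clock: 16.35
eef_pos: [0.4584, -0.0103, 0.179]
tool_rot: [0.573, 0.82, -0.001, -0.002]
ft_force: [0.4, -0.7, 0.0]
grip_width: 0.0854
grasp_force: 0.0
```

Run:
```python
from h import *
o=bot.get_obs(); print(o['eef_pos'])
for n in('wrist','top'):
    c,im,d=snap(n,n+'3'); p=cloud(c,d)
    for z in((.042,.054),(.004,.014)):
        m=(p[...,2]>z[0])&(p[...,2]<z[1])&(abs(p[...,0]-.46)<.05)&(abs(p[...,1]+.01)<.05)
        if m.sum()>5: print(n,'lid',z,m.sum(),cv2.minEnclosingCircle(p[m][:,:2].astype('f4')),p[m][:,2].max())
go([(.459,-.009,.036)],down(110))
```

```text
[ 0.45840262 -0.01031753  0.1790489 ]
wrist lid (0.042, 0.054) 820 ((0.4600226879119873, -0.00754151726141572), 0.012971870601177216) 0.05054946982609665
wrist lid (0.004, 0.014) 2659 ((0.4598676562309265, -0.00775286415591836), 0.031165674328804016) 0.013972010027700765
turn 1 x [0.0006 0.0002 0.0004]
to (0.459, -0.009, 0.036) 4 x [ 0.0025 -0.0014  0.182 ]
```

Call:
apply_moves --steps '[[[0.002,0,0.17],[0,0,0],1],[[0.002,0,0.17],[0,0,0],1],[[0.002,0,0.17],[0,0,0],1],[[0.002,0,0.17],[0,0,0],1],[[0,0,0.035],[0,0,0],1],[[0,0,0],[0,0,0],1],[[0,0,0],[0,0,0],0],[[0,0,0],[0,0,0],0]]'

```text
clock: 17.12
eef_pos: [0.4618, -0.009, 0.0398]
tool_rot: [0.573, 0.819, 0.001, 0.002]
ft_force: [0.6, -1.0, -0.5]
grip_width: 0.064
grasp_force: 0.0
```

Call:
apply_moves --steps '[[[0,0,0],[0,0,0],0],[[0,0,0],[0,0,0],0],[[0,0,0],[0,0,0],0],[[0,0,0],[0,0,0],0],[[0,0,0],[0,0,0],0],[[0,0,-0.05],[0,0,0],0],[[0,0,-0.1],[0,0,0],0],[[0,0,-0.1],[0,0,0],0]]'

```text
clock: 17.78
eef_pos: [0.4583, -0.0089, 0.0876]
tool_rot: [0.573, 0.819, -0.001, -0.001]
ft_force: [0.4, -0.9, -1.4]
grip_width: 0.0242
grasp_force: 58.9
```

Run:
```python
from h import *
o=bot.get_obs(); p=o['eef_pos']; print(p)
go([(p[0],p[1],.24),(.55,-.38,.24),(.55,-.38,.045)],down(110))
```

```text
[ 0.45826915 -0.00886242  0.08757946]
turn 1 x [-0.0006 -0.0002  0.0001]
to (np.float64(0.4582691548098838), np.float64(-0.008862417668205096), 0.24) 4 x [ 0.      0.     -0.1905]
to (0.55, -0.38, 0.24) 10 x [-0.1901 -0.0204 -0.    ]
to (0.55, -0.38, 0.045) 5 x [ 0.    -0.     0.195]
```

Call:
apply_moves --steps '[[[0,0,-0.19],[0,0,0],0],[[0,0,-0.19],[0,0,0],0],[[0,0,-0.19],[0,0,0],0],[[0,0,-0.19],[0,0,0],0],[[-0.1,-0.01,0],[0,0,0],0],[[-0.19,-0.02,0],[0,0,0],0],[[-0.19,-0.02,0],[0,0,0],0],[[-0.19,-0.02,0],[0,0,0],0]]'

```text
clock: 18.45
eef_pos: [0.4922, -0.1407, 0.2403]
tool_rot: [0.573, 0.82, 0.0, 0.001]
ft_force: [1.3, 1.3, -1.1]
grip_width: 0.0245
grasp_force: 59.0
```

Call:
apply_moves --steps '[[[-0.19,-0.02,0],[0,0,0],0],[[-0.19,-0.02,0],[0,0,0],0],[[-0.19,-0.02,0],[0,0,0],0],[[-0.19,-0.02,0],[0,0,0],0],[[-0.19,-0.02,0],[0,0,0],0],[[-0.19,-0.02,0],[0,0,0],0],[[-0.09,-0.01,0],[0,0,0],0],[[0,0,0],[0,0,0],0]]'

```text
clock: 19.12
eef_pos: [0.5513, -0.384, 0.2378]
tool_rot: [0.575, 0.818, -0.001, -0.0]
ft_force: [-0.9, 1.0, -1.4]
grip_width: 0.0244
grasp_force: 59.0
```

Call:
apply_moves --steps '[[[0,0,0.18],[0,0,0],0],[[0,0,0.19],[0,0,0],0],[[0,0,0.19],[0,0,0],0],[[0,0,0.19],[0,0,0],0],[[0,0,0.16],[0,0,0],0],[[0,0,0.02],[0,0,0],0],[[0,0,0],[0,0,0],0],[[0,0,0],[0,0,0],0]]'

```text
clock: 19.78
eef_pos: [0.5526, -0.3798, 0.0551]
tool_rot: [0.573, 0.819, 0.0, 0.001]
ft_force: [0.0, -0.0, -1.4]
grip_width: 0.0244
grasp_force: 59.0
```

Call:
apply_moves --steps '[[[0,0,0],[0,0,0],0],[[0,0,0],[0,0,0],0],[[0,0,0.01],[0,0,0],0],[[0,0,0.01],[0,0,0],0],[[0,0,0],[0,0,0],0],[[0,0,0],[0,0,0],0],[[0,0,0],[0,0,0],0],[[0,0,0],[0,0,0],0]]'

```text
clock: 20.45
eef_pos: [0.5516, -0.3796, 0.0493]
tool_rot: [0.574, 0.819, 0.0, -0.0]
ft_force: [0.5, -0.2, 0.4]
grip_width: 0.0241
grasp_force: 59.0
```

Call:
apply_moves --steps '[[[0,0,0.008],[0,0,0],0],[[0,0,0],[0,0,0],0],[[0,0,0],[0,0,0],0],[[0,0,0],[0,0,0],1],[[0,0,0],[0,0,0],1],[[0,0,0],[0,0,0],1],[[0,0,0],[0,0,0],1],[[0,0,0],[0,0,0],1]]'

```text
clock: 21.12
eef_pos: [0.5518, -0.3797, 0.0479]
tool_rot: [0.573, 0.819, 0.0, 0.0]
ft_force: [1.5, -0.1, -0.4]
grip_width: 0.0828
grasp_force: 0.0
```

Call:
apply_moves --steps '[[[0,0,-0.1],[0,0,0],1],[[0,0,-0.18],[0,0,0],1],[[0,0,-0.18],[0,0,0],1],[[0,0,-0.18],[0,0,0],1],[[0,0,-0.18],[0,0,0],1],[[0,0,-0.18],[0,0,0],1],[[0,0,-0.18],[0,0,0],0.6],[[0,0,0],[0,0,0],0.6]]'

```text
clock: 21.78
eef_pos: [0.5539, -0.3812, 0.2938]
tool_rot: [0.573, 0.819, 0.0, 0.008]
ft_force: [0.3, -0.6, 1.9]
grip_width: 0.0645
grasp_force: 0.0
```

```bash
cat >> h.py <<'E'
def pit(p,w): # tool pitched p deg below level, heading w deg, closing line level
    p,w=np.radians([p,w]); z=np.array([np.cos(p)*np.cos(w),np.cos(p)*np.sin(w),-np.sin(p)]); y=np.array([-np.sin(w),np.cos(w),0]); return R.from_matrix(np.stack([np.cross(y,z),y,z],1))
E
python3 - <<'E'
from h import *
o=bot.get_obs(); p=o['eef_pos']; print(p,o['joint_pos'].round(3),o['clock'])
c,im,d=snap('wrist','w4'); q=cloud(c,d)
m=(q[...,2]>.045)&(q[...,2]<.06)&(abs(q[...,0]-.55)<.05)&(abs(q[...,1]+.38)<.04); print('lid',m.sum(),cv2.minEnclosingCircle(q[m][:,:2].astype('f4')),q[m][:,2].max())
go([(.42,-.2,.27)],pit(90,2.65))
E
```

```text
[ 0.5539167  -0.38118179  0.29375688] [-0.603  0.594  0.656  1.617  0.     0.619] 21.7833
lid 443 ((0.5524582862854004, -0.3781431019306183), 0.013140087015926838) 0.055253829145488154
turn 11 x [-0.      0.0004 -0.0367]
to (0.42, -0.2, 0.27) 6 x [0.1041 0.1557 0.0167]
```

Call:
apply_moves --steps '[[[0,0,0],[0,0,-0.0367],0.6],[[0,0,0],[0,0,-0.0367],0.6],[[0,0,0],[0,0,-0.0367],0.6],[[0,0,0],[0,0,-0.0367],0.6],[[0,0,0],[0,0,-0.0367],0.6],[[0,0,0],[0,0,-0.0367],0.6],[[0,0,0],[0,0,-0.0367],0.6],[[0,0,0],[0,0,-0.0367],0.6]]'

```text
clock: 22.5
eef_pos: [0.5513, -0.3794, 0.2821]
tool_rot: [0.146, 0.989, 0.001, -0.001]
ft_force: [-0.0, 0.0, -1.1]
grip_width: 0.051
grasp_force: 0.0
```

Call:
apply_moves --steps '[[[0,0,0],[0,0,-0.0367],0.6],[[0,0,0],[0,0,-0.0367],0.6],[[0,0,0],[0,0,-0.0367],0.6],[[0.125,0.187,0.02],[0,0,0],0.6],[[0.125,0.187,0.02],[0,0,0],0.6],[[0.125,0.187,0.02],[0,0,0],0.6],[[0.125,0.187,0.02],[0,0,0],0.6],[[0.125,0.187,0.02],[0,0,0],0.6]]'

```text
clock: 23.17
eef_pos: [0.4263, -0.2109, 0.2634]
tool_rot: [-0.023, 1.0, 0.001, -0.001]
ft_force: [0.6, 0.6, 0.2]
grip_width: 0.0512
grasp_force: 0.0
```

Call:
apply_moves --steps '[[[0,0,0],[0,-0.0382,0],0.6],[[0,0,0],[0,-0.0382,0],0.6],[[0,0,0],[0,-0.0382,0],0.6],[[0,0,0],[0,-0.0382,0],0.6],[[0,0,0],[0,-0.0382,0],0.6],[[0,0,0],[0,-0.0382,0],0.6],[[0,0,0],[0,-0.0382,0],0.6],[[0,0,0],[0,-0.0382,0],0.6]]'

```text
clock: 23.83
eef_pos: [0.4274, -0.2119, 0.2655]
tool_rot: [-0.021, 0.886, 0.01, 0.464]
ft_force: [-0.2, -1.6, -1.1]
grip_width: 0.0513
grasp_force: 0.0
```

Run:
```python
from h import *
o=bot.get_obs(); p=o['eef_pos']; print(p,o['joint_pos'].round(3),o['clock'],R.from_quat(o['tool_rot']).as_matrix().round(3))
go([(.43,-.2,.09)],pit(35,2.65))
```

```text
[ 0.42742223 -0.21187387  0.26545965] [-0.859 -0.198 -0.815  0.226  0.702 -0.629] 23.8333 [[-0.569 -0.047  0.821]
 [-0.028  0.999  0.038]
 [-0.822 -0.001 -0.57 ]]
turn 1 x [-0.0001  0.0014  0.0004]
to (0.43, -0.2, 0.09) 5 x [0.1419 0.0117 0.1032]
```

Call:
apply_moves --steps '[[[0.14,0,0.1],[0,0,0],0.6],[[0.14,0,0.1],[0,0,0],0.6],[[0.14,0,0.1],[0,0,0],0.6],[[0.14,0,0.1],[0,0,0],0.6],[[0.14,0,0.1],[0,0,0],0.6],[[0,0,0],[0,0,0],0.6],[[0,0,0],[0,0,0],0.6],[[0,0,0],[0,0,0],0.6]]'

```text
clock: 24.5
eef_pos: [0.4299, -0.2126, 0.0942]
tool_rot: [-0.021, 0.887, 0.011, 0.461]
ft_force: [-0.4, -1.0, 1.2]
grip_width: 0.0511
grasp_force: 0.0
```

Run:
```python
from h import *
o=bot.get_obs(); p=o['eef_pos']; print(p,o['joint_pos'].round(3),o['clock'],R.from_quat(o['tool_rot']).as_matrix().round(3))
```

```text
[ 0.42992703 -0.21255833  0.09421643] [-0.852  0.28  -1.07  -0.505  0.696 -0.626] 24.5 [[-0.574 -0.047  0.818]
 [-0.027  0.999  0.039]
 [-0.819  0.    -0.574]]
```

Call:
apply_moves --steps '[[[-0.14,0,-0.1],[0,0,0],0.6],[[-0.14,0,-0.1],[0,0,0],0.6],[[-0.14,0,-0.1],[0,0,0],0.6],[[-0.14,0,-0.1],[0,0,0],0.6],[[-0.14,0,-0.1],[0,0,0],0.6],[[-0.14,0,-0.1],[0,0,0],0.6],[[0,0,0],[0,0.0382,0],0.6],[[0,0,0],[0,0.0382,0],0.6]]'

```text
clock: 25.17
eef_pos: [0.426, -0.2123, 0.3096]
tool_rot: [-0.023, 0.935, 0.002, 0.355]
ft_force: [0.4, -1.0, -0.3]
grip_width: 0.0511
grasp_force: 0.0
```

Call:
apply_moves --steps '[[[0,0,0],[0,0.0382,0],0.6],[[0,0,0],[0,0.0382,0],0.6],[[0,0,0],[0,0.0382,0],0.6],[[0,0,0],[0,0.0382,0],0.6],[[0,0,0],[0,0.0382,0],0.6],[[0,0,0],[0,0.0382,0],0.6],[[0,0,0],[0,0,0],0.6],[[0,0,0],[0,0,0],0.6]]'

```text
clock: 25.83
eef_pos: [0.4287, -0.2119, 0.3042]
tool_rot: [-0.024, 1.0, -0.002, 0.004]
ft_force: [-0.5, -0.0, -0.5]
grip_width: 0.0516
grasp_force: 0.0
```

Run:
```python
from h import *
o=bot.get_obs(); p=o['eef_pos']; print(p,o['joint_pos'].round(3),o['clock'])
go([(p[0],p[1],.33),(.55,-.047,.33)],pit(90,2.65))
```

```text
[ 0.42869771 -0.211908    0.30419408] [-4.590e-01  1.740e-01  6.500e-02  1.454e+00  1.000e-03 -5.080e-01] 25.8333
turn 1 x [-0.0011  0.0023  0.0007]
to (np.float64(0.42869771083352415), np.float64(-0.21190800125900305), 0.33) 1 x [-0.     0.    -0.129]
to (0.55, -0.047, 0.33) 6 x [-0.1073  0.1326  0.    ]
```

Call:
apply_moves --steps '[[[0,0,-0.13],[0,0,0],0.6],[[-0.137,0.117,0],[0,0,0],0.6],[[-0.137,0.117,0],[0,0,0],0.6],[[-0.137,0.117,0],[0,0,0],0.6],[[-0.137,0.117,0],[0,0,0],0.6],[[-0.137,0.117,0],[0,0,0],0.6],[[-0.137,0.117,0],[0,0,0],0.6],[[-0.137,0.117,0],[0,0,0],0.6]]'

```text
clock: 26.5
eef_pos: [0.6111, -0.0396, 0.3315]
tool_rot: [-0.023, 1.0, 0.0, 0.004]
ft_force: [0.1, -0.5, 0.1]
grip_width: 0.0511
grasp_force: 0.0
```

Call:
apply_moves --steps '[[[0,0,0],[0,0,0],0.6],[[0,0,0],[0,0,0],0.6],[[0,0,0],[0,0,0],0.6],[[0,0,0],[0,0,0],0.6],[[0,0,0],[0,0,0],0.6],[[0,0,0],[0,0,0],0.6],[[0,0,0],[0,0,0],0.6],[[0,0,0],[0,0,0],0.6]]'

```text
clock: 27.17
eef_pos: [0.6119, -0.0408, 0.3256]
tool_rot: [-0.023, 1.0, 0.0, -0.001]
ft_force: [-0.1, 0.2, -0.6]
grip_width: 0.0512
grasp_force: 0.0
```

Run:
```python
from h import *
c,im,d=snap('wrist','w5'); p=cloud(c,d); print(bot.get_obs()['eef_pos'])
for nm,y in(('scaler',-.007),('scraper',-.087)):
    for z0,z1 in((.14,.17),(.17,.195),(.207,.216)):
        m=(p[...,2]>z0)&(p[...,2]<z1)&(abs(p[...,1]-y)<.03)&(p[...,0]>.625)&(p[...,0]<.668); q=p[m]
        if len(q): print(nm,z0,len(q),q.min(0).round(4),np.median(q,0).round(4),q.max(0).round(4))
go([(.650,-.007,.26),(.650,-.007,.184)],pit(90,2.65))
```

```text
[ 0.61198776 -0.04057069  0.32535621]
scaler 0.14 359 [ 0.6466 -0.0197  0.1402] [ 0.6481 -0.0092  0.1602] [0.6572 0.0081 0.17  ]
scaler 0.17 232 [ 0.6462 -0.0198  0.1702] [0.648  0.0022 0.183 ] [0.6574 0.0082 0.1949]
scaler 0.207 450 [ 0.6465 -0.0193  0.2071] [ 0.6512 -0.0061  0.2107] [0.6576 0.0083 0.2128]
scraper 0.14 351 [ 0.643  -0.0993  0.1401] [ 0.6442 -0.0823  0.1606] [ 0.6527 -0.0716  0.1696]
scraper 0.17 243 [ 0.6429 -0.1003  0.1702] [ 0.6446 -0.0782  0.1834] [ 0.6542 -0.0715  0.195 ]
scraper 0.207 462 [ 0.6429 -0.0997  0.207 ] [ 0.6477 -0.0852  0.2108] [ 0.6537 -0.0717  0.213 ]
turn 1 x [ 0.     -0.0005 -0.0001]
to (0.65, -0.007, 0.26) 3 x [-0.0659  0.053   0.1089]
to (0.65, -0.007, 0.184) 2 x [ 0.   -0.    0.19]
```

View pics/w5.png

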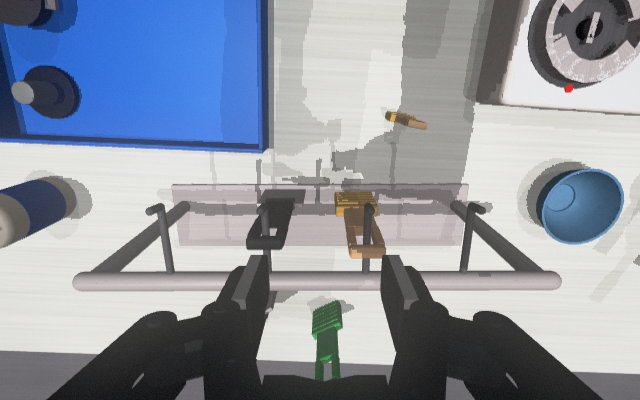

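The wrist view confirms the brass scaler hanging at (366,235) and the small scraper at (270,225), each with its peg through the slot. The decoys are free-standing: the small scaler at (405,120) and the green one at (327,330). Now grasp the scaler.

Call:
apply_moves --steps '[[[-0.069,0.055,0],[0,0,0],0.6],[[-0.069,0.055,0],[0,0,0],0.6],[[-0.07,0.054,0],[0,0,0],0.6],[[0,0,0.16],[0,0,0],0.6],[[0,0,0.16],[0,0,0],0.6],[[0,0,0],[0,0,0],0.6],[[0,0,0],[0,0,0],0.6],[[0,0,0],[0,0,0],0.6]]'

```text
clock: 27.88
eef_pos: [0.6528, -0.0056, 0.263]
tool_rot: [-0.023, 1.0, -0.0, 0.0]
ft_force: [-0.3, 0.0, 0.8]
grip_width: 0.0515
grasp_force: 0.0
```

Run:
```python
from h import *
o=bot.get_obs(); print(o['eef_pos'],o['joint_pos'].round(2))
go([(.652,-.006,.184)],pit(90,2.65))
```

```text
[ 0.65280941 -0.00558442  0.26299759] [-0.01  0.56  0.52  1.53  0.   -0.06]
turn 1 x [-0.      0.0001  0.0001]
to (0.652, -0.006, 0.184) 2 x [ 0.0021 -0.0009  0.1975]
```

Call:
apply_moves --steps '[[[0.003,0,0.13],[0,0,0],0.6],[[0,0,0.13],[0,0,0],0.6],[[0,0,0.125],[0,0,0],0.6],[[0,0,0],[0,0,0],0.6],[[0,0,0],[0,0,0],0.6],[[0,0,0],[0,0,0],0],[[0,0,0],[0,0,0],0],[[0,0,0],[0,0,0],0]]'

```text
clock: 28.55
eef_pos: [0.6534, -0.0057, 0.1879]
tool_rot: [-0.023, 1.0, -0.0, 0.002]
ft_force: [0.6, -1.6, 4.9]
grip_width: 0.0271
grasp_force: 58.6
```

Call:
apply_moves --steps '[[[0,0,0],[0,0,0],0],[[0,0,0],[0,0,0],0],[[0,0,0],[0,0,0],0],[[0,0,0],[0,0,0],0],[[0,0,0],[0,0,0],0],[[0,0,0],[0,0,0],0],[[0,0,0],[0,0,0],0],[[0,0,0],[0,0,0],0]]'

```text
clock: 29.22
eef_pos: [0.6534, -0.0057, 0.1879]
tool_rot: [-0.023, 1.0, -0.0, 0.003]
ft_force: [0.9, -0.5, 6.0]
grip_width: 0.0271
grasp_force: 58.6
```

Call:
apply_moves --steps '[[[0,0,-0.022],[0,0,0],0],[[0,0,-0.022],[0,0,0],0],[[0,0,-0.022],[0,0,0],0],[[0,0,-0.022],[0,0,0],0],[[0,0,-0.022],[0,0,0],0],[[0,0,0],[0,0,0],0],[[0,0,0],[0,0,0],0],[[0,0,0],[0,0,0],0]]'

```text
clock: 29.88
eef_pos: [0.6513, -0.0055, 0.206]
tool_rot: [-0.023, 1.0, 0.0, -0.001]
ft_force: [-0.9, 0.3, -1.6]
grip_width: 0.0273
grasp_force: 59.0
```

Run:
```python
from h import *
o=bot.get_obs(); print(o['eef_pos'],o['ft_force'])
go([(.6534,-.0057,.2105)],pit(90,2.65))
c,im,d=snap('wrist','w6');c,im,d=snap('scene','s6')
save('s6c',cv2.resize(np.clip(im[150:300,200:390]*1.4,0,255).astype('u1'),None,fx=4,fy=4,interpolation=2))
```

```text
[ 0.65130122 -0.005475    0.2060413 ] [-0.89580951  0.26489693 -1.58263024]
turn 1 x [ 0.     -0.0006  0.0001]
to (0.6534, -0.0057, 0.2105) 1 x [-0.0104 -0.0016 -0.0223]
```

View pics/s6c.png

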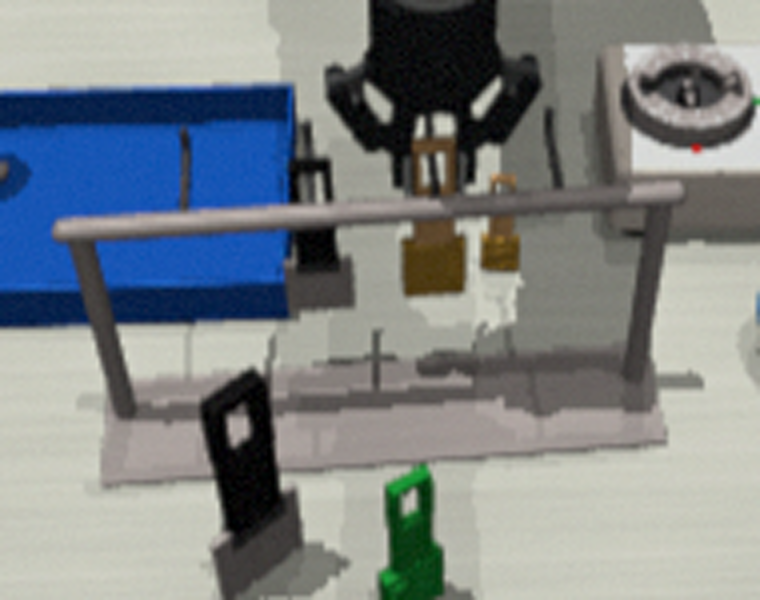

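The scaler is raised with the peg through its slot at (432,165). It needs about 4 mm more.

Call:
apply_moves --steps '[[[0,0,-0.011],[0,0,0],0],[[0,0,-0.011],[0,0,0],0],[[0,0,0],[0,0,0],0],[[0,0,0],[0,0,0],0],[[0,0,0],[0,0,0],0],[[0,0,0],[0,0,0],0],[[0,0,0],[0,0,0],0],[[0,0,0],[0,0,0],0]]'

```text
clock: 30.65
eef_pos: [0.6514, -0.0055, 0.2106]
tool_rot: [-0.023, 1.0, 0.0, -0.001]
ft_force: [-0.1, -0.5, -1.0]
grip_width: 0.0272
grasp_force: 59.0
```

Run:
```python
from h import *
o=bot.get_obs(); print(o['eef_pos'],o['ft_force'])
for n in('wrist','top','scene'):
    c,im,d=snap(n,n+'7'); p=cloud(c,d); h=cv2.cvtColor(im,cv2.COLOR_RGB2HSV)
    m=(abs(h[...,0].astype(int)-15)<8)&(h[...,1]>80)&(abs(p[...,1]+.006)<.03)&(p[...,0]>.63)&(p[...,0]<.68)&(p[...,2]>.2)&(p[...,2]<.26); q=p[m]
    if len(q)>3: print(n,len(q),np.percentile(q,[5,50,95],axis=0).round(4))
go([(.6534,-.0057,.2105)],pit(90,2.65))
```

```text
[ 0.65136262 -0.0055014   0.21062621] [-0.06036265 -0.54640064 -1.03195768]
wrist 3373 [[ 0.6447 -0.0182  0.2055]
 [ 0.6463 -0.0056  0.2321]
 [ 0.6531  0.0068  0.2341]]
scene 72 [[ 0.6475 -0.0203  0.2023]
 [ 0.6516 -0.0072  0.2271]
 [ 0.6613  0.0055  0.2357]]
turn 1 x [ 0.     -0.0005  0.0001]
to (0.6534, -0.0057, 0.2105) 1 x [-0.0099 -0.0015  0.0008]
```

Call:
apply_moves --steps '[[[0.02,0,0],[0,0,0],0],[[0.02,0,0],[0,0,0],0],[[0.02,0,0],[0,0,0],0],[[0.02,0,0],[0,0,0],0],[[0.02,0,0],[0,0,0],0],[[0,0,0],[0,0,0],0],[[0,0,0],[0,0,0],0],[[0,0,0],[0,0,0],0]]'

```text
clock: 31.47
eef_pos: [0.6315, -0.0064, 0.2109]
tool_rot: [-0.023, 1.0, 0.0, -0.001]
ft_force: [0.1, 0.3, -1.6]
grip_width: 0.0268
grasp_force: 59.0
```

Call:
apply_moves --steps '[[[0.025,0,0],[0,0,0],0],[[0.025,0,0],[0,0,0],0],[[0.025,0,0],[0,0,0],0],[[0.025,0,0],[0,0,0],0],[[0.025,0,0],[0,0,0],0],[[0.025,0,0],[0,0,0],0],[[0.025,0,0],[0,0,0],0],[[0.025,0,0],[0,0,0],0]]'

```text
clock: 32.13
eef_pos: [0.5909, -0.0083, 0.2109]
tool_rot: [-0.023, 1.0, 0.0, -0.001]
ft_force: [-0.1, -0.0, -1.2]
grip_width: 0.0271
grasp_force: 59.0
```

Call:
apply_moves --steps '[[[0.025,0,0],[0,0,0],0],[[0,0,0],[0,0,0],0],[[0,0,-0.1],[0,0,0],0],[[0,0,-0.18],[0,0,0],0],[[0,0,-0.18],[0,0,0],0],[[0,0,-0.1],[0,0,0],0],[[0,0,0],[0,0,0],0],[[0,0,0],[0,0,0],0]]'

```text
clock: 32.8
eef_pos: [0.5876, -0.0085, 0.3244]
tool_rot: [-0.023, 1.0, -0.0, 0.001]
ft_force: [0.4, -1.0, -2.5]
grip_width: 0.0268
grasp_force: 59.2
```

Run:
```python
from h import *
o=bot.get_obs(); print(o['eef_pos'],o['ft_force'])
go([(.46,-.17,.32)],pit(90,2.65))
c,im,d=snap('scene','s8')
```

```text
[ 0.58756612 -0.00852986  0.32438601] [ 0.39039215 -0.97038057 -2.45196868]
turn 1 x [-0.      0.0008  0.0001]
to (0.46, -0.17, 0.32) 6 x [ 0.1124 -0.1295  0.0037]
```

View pics/s8.png

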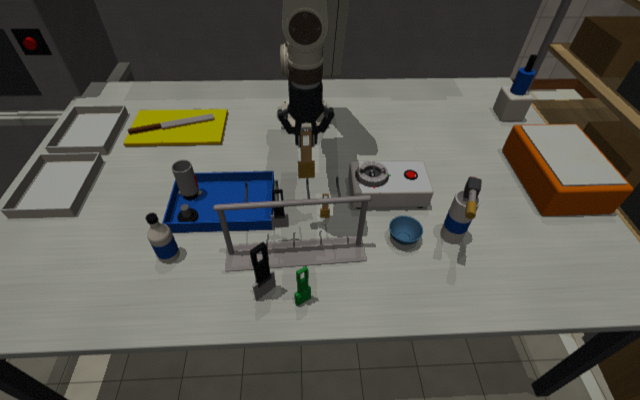

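The scaler is off the rail and held at (307,160). Carry it over the tray and pitch it.

Call:
apply_moves --steps '[[[0.06,-0.07,0],[0,0,0],0],[[0.112,-0.13,0],[0,0,0],0],[[0.112,-0.13,0],[0,0,0],0],[[0.112,-0.13,0],[0,0,0],0],[[0.112,-0.13,0],[0,0,0],0],[[0.112,-0.13,0],[0,0,0],0],[[0.05,-0.1,0],[0,0,0],0],[[0,0,0],[0,0,0],0]]'

```text
clock: 33.52
eef_pos: [0.4575, -0.1815, 0.3212]
tool_rot: [-0.021, 1.0, -0.0, -0.003]
ft_force: [-0.3, 0.4, -2.0]
grip_width: 0.0272
grasp_force: 59.3
```

Call:
apply_moves --steps '[[[0,0,0],[0,-0.0382,0],0],[[0,0,0],[0,-0.0382,0],0],[[0,0,0],[0,-0.0382,0],0],[[0,0,0],[0,-0.0382,0],0],[[0,0,0],[0,-0.0382,0],0],[[0,0,0],[0,-0.0382,0],0],[[0,0,0],[0,-0.0382,0],0],[[0,0,0],[0,-0.0382,0],0]]'

```text
clock: 34.18
eef_pos: [0.4594, -0.1772, 0.3218]
tool_rot: [-0.021, 0.887, 0.012, 0.462]
ft_force: [1.6, -0.5, -2.0]
grip_width: 0.0271
grasp_force: 59.4
```

Run:
```python
from h import *
o=bot.get_obs(); print(o['eef_pos'],o['joint_pos'].round(2))
go([(.46,-.18,.10),(.46,-.18,.087)],pit(35,2.65))
```

```text
[ 0.45938766 -0.17724994  0.32178451] [-0.7  -0.28 -0.72  0.32  0.59 -0.49]
turn 1 x [ 0.0005  0.     -0.0001]
to (0.46, -0.18, 0.1) 6 x [ 0.1512 -0.0023  0.1063]
to (0.46, -0.18, 0.087) 1 x [ 0.0532 -0.      0.0373]
```

Call:
apply_moves --steps '[[[0.15,-0.002,0.106],[0,0,0],0],[[0.15,-0.002,0.106],[0,0,0],0],[[0.15,-0.002,0.106],[0,0,0],0],[[0.15,-0.002,0.106],[0,0,0],0],[[0.15,-0.002,0.106],[0,0,0],0],[[0.15,-0.002,0.106],[0,0,0],0],[[0,0,0],[0,0,0],0],[[0,0,0],[0,0,0],0]]'

```text
clock: 34.85
eef_pos: [0.458, -0.1781, 0.0961]
tool_rot: [-0.018, 0.89, 0.016, 0.454]
ft_force: [-0.1, 0.4, -0.3]
grip_width: 0.027
grasp_force: 59.8
```

Call:
apply_moves --steps '[[[0.018,0,0.012],[0,0,0],0],[[0.018,0,0.012],[0,0,0],0],[[0.018,0,0.012],[0,0,0],0],[[0,0,0],[0,0,0],0],[[0,0,0],[0,0,0],0],[[0,0,0],[0,0,0],0],[[0,0,0],[0,0,0],0],[[0,0,0],[0,0,0],0]]'

```text
clock: 35.52
eef_pos: [0.4616, -0.1824, 0.0911]
tool_rot: [-0.021, 0.888, 0.011, 0.46]
ft_force: [-0.1, -0.1, -1.4]
grip_width: 0.0272
grasp_force: 59.8
```

Call:
apply_moves --steps '[[[0,0,0],[0,0,0],0.7],[[0,0,0],[0,0,0],0.7],[[0,0,0],[0,0,0],0.7],[[0,0,0],[0,0,0],0.7],[[0,0,0],[0,0,0],0.7],[[0,0,0],[0,0,0],0.7],[[-0.05,0,-0.035],[0,0,0],0.7],[[-0.1,0,-0.07],[0,0,0],0.7]]'

```text
clock: 36.18
eef_pos: [0.46, -0.181, 0.1237]
tool_rot: [-0.02, 0.889, 0.014, 0.456]
ft_force: [0.2, -0.4, -0.0]
grip_width: 0.0594
grasp_force: 0.0
```

Call:
apply_moves --steps '[[[-0.15,0,-0.106],[0,0,0],0.6],[[-0.15,0,-0.106],[0,0,0],0.6],[[-0.15,0,-0.106],[0,0,0],0.6],[[-0.15,0,-0.106],[0,0,0],0.6],[[-0.15,0,-0.106],[0,0,0],0.6],[[0,0,0],[0,0.0382,0],0.6],[[0,0,0],[0,0.0382,0],0.6],[[0,0,0],[0,0.0382,0],0.6]]'

```text
clock: 36.85
eef_pos: [0.4609, -0.1826, 0.3124]
tool_rot: [-0.023, 0.956, 0.006, 0.293]
ft_force: [1.5, -0.5, 0.2]
grip_width: 0.0511
grasp_force: 0.0
```

Call:
apply_moves --steps '[[[0,0,0],[0,0.0382,0],0.6],[[0,0,0],[0,0.0382,0],0.6],[[0,0,0],[0,0.0382,0],0.6],[[0,0,0],[0,0.0382,0],0.6],[[0,0,0],[0,0.0382,0],0.6],[[0,0,0],[0,0,0],0.6],[[0,0,0],[0,0,0],0.6],[[0,0,0],[0,0,0],0.6]]'

```text
clock: 37.52
eef_pos: [0.4616, -0.1824, 0.3097]
tool_rot: [-0.024, 1.0, 0.001, -0.0]
ft_force: [-0.6, 0.1, 0.1]
grip_width: 0.0512
grasp_force: 0.0
```

Run:
```python
from h import *
o=bot.get_obs(); p=o['eef_pos']; print(p)
c,im,d=snap('top','t9'); q=cloud(c,d); h=cv2.cvtColor(im,cv2.COLOR_RGB2HSV)
m=(abs(h[...,0].astype(int)-16)<9)&(h[...,1]>70)&(q[...,1]<-.12)&(q[...,1]>-.43)&(q[...,0]>.39)&(q[...,0]<.61)&(q[...,2]<.1); z=q[m]
print('scaler',m.sum(),np.percentile(z,[2,50,98],axis=0).round(3) if len(z) else '')
go([(.648,-.086,.32),(.648,-.086,.263)],pit(90,2.65))
```

```text
[ 0.46160277 -0.18235703  0.30972336]
scaler 385 [[ 0.417 -0.2    0.012]
 [ 0.52  -0.179  0.017]
 [ 0.556 -0.159  0.024]]
turn 1 x [0.0003 0.0002 0.0002]
to (0.648, -0.086, 0.32) 6 x [-0.1593  0.0731 -0.0078]
to (0.648, -0.086, 0.263) 2 x [ 0.     -0.      0.1425]
```

Call:
apply_moves --steps '[[[-0.08,0.037,0],[0,0,0],0.6],[[-0.159,0.073,-0.009],[0,0,0],0.6],[[-0.159,0.073,-0.009],[0,0,0],0.6],[[-0.159,0.073,-0.009],[0,0,0],0.6],[[-0.159,0.073,-0.009],[0,0,0],0.6],[[-0.159,0.073,-0.009],[0,0,0],0.6],[[-0.08,0.037,0],[0,0,0],0.6],[[0,0,0],[0,0,0],0.6]]'

```text
clock: 38.23
eef_pos: [0.6502, -0.084, 0.3197]
tool_rot: [-0.025, 1.0, 0.001, 0.001]
ft_force: [-1.3, 0.5, -0.2]
grip_width: 0.0514
grasp_force: 0.0
```

Call:
apply_moves --steps '[[[0,0,0.14],[0,0,0],0.6],[[0,0,0.14],[0,0,0],0.6],[[0,0,0],[0,0,0],0.6],[[0,0,0],[0,0,0],0.6],[[0,0,0],[0,0,0],0.6],[[0,0,0],[0,0,0],0.6],[[0,0,0],[0,0,0],0.6],[[0,0,0],[0,0,0],0.6]]'

```text
clock: 38.9
eef_pos: [0.6492, -0.086, 0.2653]
tool_rot: [-0.024, 1.0, 0.0, 0.001]
ft_force: [0.5, -0.7, -0.2]
grip_width: 0.0514
grasp_force: 0.0
```

Run:
```python
from h import *
o=bot.get_obs(); print(o['eef_pos'],o['joint_pos'].round(2))
c,im,d=snap('wrist','w10'); p=cloud(c,d)
m=(p[...,2]>.206)&(p[...,2]<.216)&(abs(p[...,1]+.087)<.018)&(p[...,0]>.63)&(p[...,0]<.666); q=p[m]; print(len(q),q.min(0),np.median(q,0),q.max(0))
go([(.648,-.086,.186)],pit(90,2.65))
```

```text
[ 0.6491975  -0.08599547  0.26532851] [-0.13  0.56  0.53  1.54  0.   -0.18]
855 [ 0.64298392 -0.09969686  0.20613255] [ 0.64732226 -0.08585732  0.21077522] [ 0.6537878  -0.07185487  0.21293737]
turn 1 x [0.0002 0.0004 0.0004]
to (0.648, -0.086, 0.186) 2 x [ 0.0027 -0.0003  0.197 ]
```

Call:
apply_moves --steps '[[[0.004,0,0.13],[0,0,0],0.6],[[0,0,0.13],[0,0,0],0.6],[[0,0,0.13],[0,0,0],0.6],[[0,0,0],[0,0,0],0.6],[[0,0,0],[0,0,0],0.6],[[0,0,0],[0,0,0],0],[[0,0,0],[0,0,0],0],[[0,0,0],[0,0,0],0]]'

```text
clock: 39.62
eef_pos: [0.6491, -0.0859, 0.188]
tool_rot: [-0.024, 1.0, 0.0, 0.002]
ft_force: [0.8, -0.7, 1.8]
grip_width: 0.0274
grasp_force: 58.8
```

Call:
apply_moves --steps '[[[0,0,0],[0,0,0],0],[[0,0,0],[0,0,0],0],[[0,0,0],[0,0,0],0],[[0,0,0],[0,0,0],0],[[0,0,0],[0,0,0],0],[[0,0,0],[0,0,0],0],[[0,0,0],[0,0,0],0],[[0,0,0],[0,0,0],0]]'

```text
clock: 40.28
eef_pos: [0.6491, -0.0859, 0.1878]
tool_rot: [-0.024, 1.0, 0.0, 0.002]
ft_force: [-0.3, -0.5, 6.8]
grip_width: 0.0271
grasp_force: 58.9
```

Call:
apply_moves --steps '[[[0,0,-0.022],[0,0,0],0],[[0,0,-0.022],[0,0,0],0],[[0,0,-0.022],[0,0,0],0],[[0,0,-0.022],[0,0,0],0],[[0,0,-0.022],[0,0,0],0],[[0,0,-0.022],[0,0,0],0],[[0,0,0],[0,0,0],0],[[0,0,0],[0,0,0],0]]'

```text
clock: 40.95
eef_pos: [0.6478, -0.0857, 0.212]
tool_rot: [-0.024, 1.0, 0.0, -0.0]
ft_force: [-1.0, 0.7, -0.4]
grip_width: 0.027
grasp_force: 59.0
```

Run:
```python
from h import *
o=bot.get_obs(); print(o['eef_pos'],o['ft_force'])
c,im,d=snap('wrist','w11'); p=cloud(c,d)
for k in('scene','wrist'):
    if k=='scene': c,im,d=snap('scene','s11'); p=cloud(c,d)
    m=(p[...,2]>.2)&(p[...,2]<.245)&(abs(p[...,1]+.087)<.018)&(p[...,0]>.63)&(p[...,0]<.662); q=p[m&(im.max(-1)<70)]; print(k,len(q),np.percentile(q,[5,50,90,97],axis=0).round(4) if len(q) else '')
    c,im,d=load('w11'); p=cloud(c,d)
```

```text
[ 0.64781319 -0.0857004   0.21204075] [-0.9549508   0.74323935 -0.44703737]
scene 142 [[ 0.6409 -0.1036  0.2012]
 [ 0.6495 -0.0891  0.2242]
 [ 0.6573 -0.0719  0.2355]
 [ 0.6584 -0.0699  0.2391]]
wrist 5978 [[ 0.6371 -0.101   0.2021]
 [ 0.6433 -0.0861  0.2323]
 [ 0.6514 -0.072   0.2357]
 [ 0.6567 -0.0705  0.2412]]
```

Call:
apply_moves --steps '[[[0,0,0.006],[0,0,0],0],[[0.02,0,0],[0,0,0],0],[[0.02,0,0],[0,0,0],0],[[0.02,0,0],[0,0,0],0],[[0.02,0,0],[0,0,0],0],[[0.02,0,0],[0,0,0],0],[[0,0,0],[0,0,0],0],[[0,0,0],[0,0,0],0]]'

```text
clock: 41.72
eef_pos: [0.6274, -0.0867, 0.2108]
tool_rot: [-0.024, 1.0, 0.0, -0.0]
ft_force: [-0.3, -0.9, -0.1]
grip_width: 0.0268
grasp_force: 59.0
```

Call:
apply_moves --steps '[[[0.025,0,0],[0,0,0],0],[[0.025,0,0],[0,0,0],0],[[0.025,0,0],[0,0,0],0],[[0.025,0,0],[0,0,0],0],[[0.025,0,0],[0,0,0],0],[[0.025,0,0],[0,0,0],0],[[0.025,0,0],[0,0,0],0],[[0.025,0,0],[0,0,0],0]]'

```text
clock: 42.38
eef_pos: [0.5871, -0.0885, 0.2106]
tool_rot: [-0.024, 1.0, 0.0, -0.001]
ft_force: [-0.1, -0.2, -1.2]
grip_width: 0.027
grasp_force: 59.0
```

Call:
apply_moves --steps '[[[0.025,0,0],[0,0,0],0],[[0,0,0],[0,0,0],0],[[0,0,-0.1],[0,0,0],0],[[0,0,-0.18],[0,0,0],0],[[0,0,-0.18],[0,0,0],0],[[0,0,-0.1],[0,0,0],0],[[0,0,0],[0,0,0],0],[[0,0,0],[0,0,0],0]]'

```text
clock: 43.05
eef_pos: [0.5837, -0.089, 0.3242]
tool_rot: [-0.024, 1.0, 0.0, 0.001]
ft_force: [-1.0, -0.4, -1.6]
grip_width: 0.0271
grasp_force: 59.0
```

Run:
```python
from h import *
o=bot.get_obs(); print(o['eef_pos'],o['ft_force'])
go([(.46,-.265,.32)],pit(90,2.65))
```

```text
[ 0.5837236  -0.08895393  0.32416064] [-1.02882898 -0.39407068 -1.57157779]
turn 1 x [0.0001 0.0008 0.0004]
to (0.46, -0.265, 0.32) 6 x [ 0.1098 -0.1418  0.0035]
```

Call:
apply_moves --steps '[[[0.055,-0.071,0],[0,0,0],0],[[0.11,-0.142,0],[0,0,0],0],[[0.11,-0.142,0],[0,0,0],0],[[0.11,-0.142,0],[0,0,0],0],[[0.11,-0.142,0],[0,0,0],0],[[0.11,-0.142,0],[0,0,0],0],[[0.055,-0.071,0],[0,0,0],0],[[0,0,0],[0,0,0],0]]'

```text
clock: 43.72
eef_pos: [0.4561, -0.2679, 0.3206]
tool_rot: [-0.021, 1.0, 0.001, -0.003]
ft_force: [1.2, 0.5, -0.9]
grip_width: 0.0273
grasp_force: 59.2
```

Call:
apply_moves --steps '[[[0,0,0],[0,-0.0382,0],0],[[0,0,0],[0,-0.0382,0],0],[[0,0,0],[0,-0.0382,0],0],[[0,0,0],[0,-0.0382,0],0],[[0,0,0],[0,-0.0382,0],0],[[0,0,0],[0,-0.0382,0],0],[[0,0,0],[0,-0.0382,0],0],[[0,0,0],[0,-0.0382,0],0]]'

```text
clock: 44.38
eef_pos: [0.4584, -0.2638, 0.322]
tool_rot: [-0.021, 0.886, 0.012, 0.463]
ft_force: [1.5, -1.5, -1.8]
grip_width: 0.0273
grasp_force: 59.2
```

Run:
```python
from h import *
o=bot.get_obs(); print(o['eef_pos'],o['joint_pos'].round(2))
go([(.46,-.265,.10),(.46,-.265,.087)],pit(35,2.65))
```

```text
[ 0.45838315 -0.26382045  0.32201313] [-0.89 -0.13 -0.59  0.41  0.72 -0.66]
turn 1 x [0.0009 0.0011 0.    ]
to (0.46, -0.265, 0.1) 6 x [ 0.1508 -0.001   0.1072]
to (0.46, -0.265, 0.087) 1 x [ 0.0532 -0.      0.0373]
```

Call:
apply_moves --steps '[[[0.15,0,0.106],[0,0,0],0],[[0.15,0,0.106],[0,0,0],0],[[0.15,0,0.106],[0,0,0],0],[[0.15,0,0.106],[0,0,0],0],[[0.15,0,0.106],[0,0,0],0],[[0.15,0,0.106],[0,0,0],0],[[0,0,0],[0,0,0],0],[[0,0,0],[0,0,0],0]]'

```text
clock: 45.05
eef_pos: [0.4579, -0.2618, 0.0973]
tool_rot: [-0.019, 0.889, 0.016, 0.458]
ft_force: [-0.3, -0.2, -0.4]
grip_width: 0.0271
grasp_force: 59.2
```

Call:
apply_moves --steps '[[[0.018,0,0.012],[0,0,0],0],[[0.018,0,0.012],[0,0,0],0],[[0.018,0,0.012],[0,0,0],0],[[0,0,0],[0,0,0],0],[[0,0,0],[0,0,0],0],[[0,0,0],[0,0,0],0],[[0,0,0],[0,0,0],0],[[0,0,0],[0,0,0],0]]'

```text
clock: 45.72
eef_pos: [0.4596, -0.2653, 0.0899]
tool_rot: [-0.021, 0.887, 0.011, 0.461]
ft_force: [-0.9, 1.1, -0.8]
grip_width: 0.0273
grasp_force: 59.2
```

Call:
apply_moves --steps '[[[0,0,0],[0,0,0],0.65],[[0,0,0],[0,0,0],0.65],[[0,0,0],[0,0,0],0.65],[[0,0,0],[0,0,0],0.65],[[0,0,0],[0,0,0],0.65],[[0,0,0],[0,0,0],0.65],[[-0.05,0,-0.035],[0,0,0],0.65],[[-0.1,0,-0.07],[0,0,0],0.65]]'

```text
clock: 46.38
eef_pos: [0.4581, -0.2636, 0.1229]
tool_rot: [-0.019, 0.888, 0.014, 0.459]
ft_force: [-0.4, -0.4, 0.4]
grip_width: 0.0554
grasp_force: 0.0
```

Call:
apply_moves --steps '[[[-0.15,0,-0.106],[0,0,0],0.6],[[-0.15,0,-0.106],[0,0,0],0.6],[[-0.15,0,-0.106],[0,0,0],0.6],[[-0.15,0,-0.106],[0,0,0],0.6],[[-0.15,0,-0.106],[0,0,0],0.6],[[0,0,0],[0,0,0],0.6],[[0,0,0],[0,0,0],0.6],[[0,0,0],[0,0,0],0.6]]'

```text
clock: 47.05
eef_pos: [0.4586, -0.265, 0.309]
tool_rot: [-0.021, 0.887, 0.011, 0.461]
ft_force: [0.1, 0.9, -1.2]
grip_width: 0.0507
grasp_force: 0.0
```

Run:
```python
from h import *
c,im,d=snap('top','t12'); a=cv2.resize(np.clip(im[100:300,150:510]*1.4,0,255).astype('u1'),None,fx=2.2,fy=2.2,interpolation=2)
c,im,d=snap('scene','s12'); b=cv2.resize(np.clip(im[140:310,130:490]*1.4,0,255).astype('u1'),None,fx=2.2,fy=2.2,interpolation=2)
save('end',cv2.resize(np.vstack([a,b]),None,fx=.73,fy=.73,interpolation=3))
p=cloud(c,d); m=(abs(p[...,0]-.45)<.06)&(abs(p[...,1]+.387)<.06)&(p[...,2]>.123)&(p[...,2]<.14); print('cup',cv2.minEnclosingCircle(p[m][:,:2].astype('f4')))
m=(im.max(-1)<60)&(abs(p[...,0]-.49)<.1)&(abs(p[...,1]+.265)<.05)&(p[...,2]<.1); print('scraper',np.percentile(p[m],[2,50,98],axis=0).round(3))
```

```text
cup ((0.4513140618801117, -0.3874128460884094), 0.031657226383686066)
scraper [[ 0.39  -0.308  0.005]
 [ 0.397 -0.264  0.017]
 [ 0.502 -0.22   0.041]]
```

View pics/end.png

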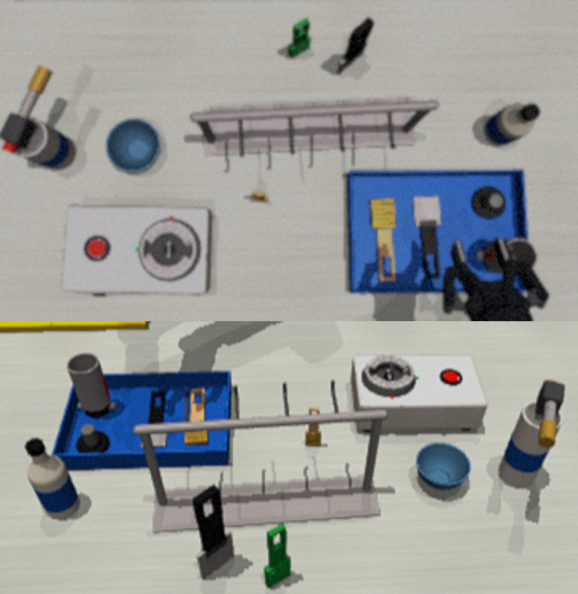

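The picture shows the rail pegs empty. The scaler (385,240) and scraper (428,240) lie flat in the tray, with the lid at (489,203) and the cup standing upright (88,385 in the lower view). The bystanders have not moved and the arm is clear.

```bash
python3 -c "
from h import *
print(bot.job_done())"
```

```text
the job is handed in; nothing more can be done
None
```

The job is handed in (no verdict was returned): the cup stands upright in the blue tray with its lid, scaler and scraper, the rail is empty, and the torch, bottle and bowl were left where they stood.

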